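# Fill the desk organiser and slide it into its corner

## Task

Three to five desk tools (of a stapler, a telephone handset, a box cutter and two corkscrews) are lying about at the corner stop where the organiser tray belongs. Lay every one of them flat in its own compartment of the tray (the corkscrews in the two short ones, either way round), and when all are in, push the loaded tray across the desk, without lifting it, until it sits squarely and fully home against both bars of the corner stop, with the tools still lying in their compartments. Leave the ink carton, the label carton and the till roll where they stand.

Things in the scene. Friction and masses are not known exactly. Their poses are not given: they have to be found in the camera images.
- tray: loose wooden tray 288 x 182 mm, 0.4 to 0.65 kg; origin under its centre at desk level, x along its long side (at first roughly away from the robot), y left. Floor 4 mm thick, ribs to 18 mm, 5 mm rim to 20 mm. Ribs (20 mm wide) have finger gaps: long slots at x = 17 to 73 mm, short ones at y = -28 to 28; the rim has such gaps (sill at 10 mm) only beside the handset slot and mid near side.
- slot_stapler (a point): centre of the stapler compartment's floor (188 x 44 mm, along tray x, at the tray's right side, -y), at tray (45, -64, 4) mm
- slot_cutter (a point): centre of the box cutter compartment's floor (168 x 32 mm, along tray x, the middle one), at tray (55, -6, 4) mm
- slot_handset (a point): centre of the handset compartment's floor (168 x 56 mm, along tray x, at the tray's left side, +y), at tray (55, 58, 4) mm
- slot_short_near (a point): centre of the floor of the nearer short compartment (32 x 124 mm, along tray y), for either corkscrew, at tray (-123, 0, 4) mm
- slot_short_far (a point): centre of the floor of the farther short compartment (32 x 124 mm, along tray y), for either corkscrew, at tray (-70, 0, 4) mm
- tray_corner (a point): the tray's far left outer corner at desk level, at tray (144, 91, 0) mm
- corner_stop: fixed aluminium corner stop ahead left: two bars 16 mm thick, 22 mm high. Origin at desk level at the centre of the tray's place: when home, the tray's origin and axes agree with these. From the inner corner (144, 91) mm one bar runs 239 mm along -x (inner face y = 91), the other 150 mm along -y (inner face x = 144). A fixed pile of papers lies nearer, at world x < 0.38, y > 0.365 m.
- stapler: black desk stapler 30 x 176 x 38 mm, 0.28 kg; x across, y along its length, z up as it lies on its base; origin at the centre of its underside.
- handset: white cordless telephone handset 46 x 155 x 21 mm, 0.14 kg; x across, y along its length, z up as it lies on its base; origin at the centre of its underside.
- box_cutter: yellow box cutter 22 x 156 x 16 mm (body 12 mm thick where it is gripped), 0.07 kg; x across, y along its length, z up as it lies on its base; origin at the centre of its underside.
- corkscrew_a: folded waiter's corkscrew, 14 x 112 x 24 mm (the lower 17 mm is a 12 mm wide handle, the lever on top is as wide), 0.09 kg; x across, y along its length, z up as it lies on its base; origin at the centre of its underside.
- corkscrew_b: folded waiter's corkscrew, 14 x 112 x 24 mm (the lower 17 mm is a 12 mm wide handle, the lever on top is as wide), 0.09 kg; x across, y along its length, z up as it lies on its base; origin at the centre of its underside.
- stapler_mid (a point): middle of the stapler, 18 mm above its underside
- handset_mid (a point): middle of the handset, 10 mm above its underside
- box_cutter_mid (a point): middle of the box cutter, 6 mm above its underside
- corkscrew_a_mid (a point): middle of the corkscrew a, 12 mm above its underside
- corkscrew_b_mid (a point): middle of the corkscrew b, 12 mm above its underside
- ink_box: bystander: white ink carton 92 x 78 x 112 mm, to be left alone; origin at the centre of its underside
- label_carton: bystander: open white carton of labels 62 x 85 x 105 mm, to be left alone; origin at the centre of its underside
- till_roll: bystander: white paper till roll, 58 mm across, 57 mm high, to be left alone; origin at the centre of its underside

How it is judged (in metres and radians):
On the way, in this order (a step that is already met when the one before it is completed fails the run):
1. every tool present lies flat in its compartment of the tray, released (horizontal distance between stapler_mid and slot_stapler below 0.014 m and z of stapler_mid in the frame of slot_cutter below 0.025 m and angle between the y axis of each of stapler, handset, box_cutter and the x axis of tray, either way round below 0.2 rad and angle between stapler's own y axis and vertical between 1.4708 and 1.6708 rad and contact force between the fingers and stapler below 0.5 N and horizontal distance between handset_mid and slot_handset below 0.014 m and z of each of handset_mid, box_cutter_mid in the frame of slot_cutter below 0.017 m and angle between handset's own y axis and vertical between 1.4708 and 1.6708 rad and contact force between the fingers and handset below 0.5 N and horizontal distance between box_cutter_mid and slot_cutter below 0.014 m and angle between box_cutter's own y axis and vertical between 1.4708 and 1.6708 rad and contact force between the fingers and box_cutter below 0.5 N and (horizontal distance between corkscrew_a_mid and slot_short_near below 0.014 m or horizontal distance between corkscrew_a_mid and slot_short_far below 0.014 m) and z of each of corkscrew_a_mid, corkscrew_b_mid in the frame of slot_cutter below 0.019 m and angle between the y axis of each of corkscrew_a, corkscrew_b and the y axis of tray, either way round below 0.2 rad and angle between corkscrew_a's own y axis and vertical between 1.4708 and 1.6708 rad and contact force between the fingers and corkscrew_a below 0.5 N and (horizontal distance between corkscrew_b_mid and slot_short_near below 0.014 m or horizontal distance between corkscrew_b_mid and slot_short_far below 0.014 m) and angle between corkscrew_b's own y axis and vertical between 1.4708 and 1.6708 rad and contact force between the fingers and corkscrew_b below 0.5 N), for 0.2 s.
2. the loaded tray has been pushed home against both bars of the corner stop (x of tray_corner in the frame of corner_stop above 0.136 m and y of tray_corner in the frame of corner_stop above 0.083 m and angle between the x axis of tray and the x axis of corner_stop, either way round below 0.06 rad), for 0.2 s.
At the end, for the whole second after the job is handed in: Each tool present lies released and flat in its own compartment: middle within 14 mm of its centre, on the floor within 7 mm, aligned within 0.2 rad, level within 0.1 rad. The tray rests on the desk, its far left corner within 8 mm of both stop bars, square within 0.06 rad (all of step 1 and all of step 2 and linear speed of tray below 0.01 m/s and height (world z) of tray below 0.006 m); the robot touches nothing.
It fails at once if the tray is lifted off the desk (height (world z) of tray above 0.02 m).
It fails at once if the ink box is disturbed (moved more than 30 mm or tipped) (distance of ink_box from where it was at the start of the episode above 0.03 m or angle between ink_box's own z axis and vertical above 0.4 rad).
It fails at once if the label carton is disturbed (moved more than 30 mm or tipped) (distance of label_carton from where it was at the start of the episode above 0.03 m or angle between label_carton's own z axis and vertical above 0.4 rad).
It fails at once if the till roll is disturbed (moved more than 30 mm or tipped) (distance of till_roll from where it was at the start of the episode above 0.03 m or angle between till_roll's own z axis and vertical above 0.4 rad).
Of stapler, handset, box_cutter, corkscrew_a, corkscrew_b only 3 to 5 are there at a start; the rules pass over those that are not, and their reading is None.
At some moment in a run one of stapler, handset, box_cutter, corkscrew_a, corkscrew_b may be knocked a few centimetres aside while the robot is not near it.
Once in a run the grip may slacken for a moment while it holds something.
It also fails if it takes over 210 s, if anything falls off the work surface, if the arm or the gripper's body presses on something with over 40 N, if the wrist force passes 120 N, or if a joint passes its speed limit or range.

## Robot

A 6-joint arm with a two-finger parallel gripper is mounted at the origin on a cart in front of the work surface, level with it; the furniture and walls round the work are solid. World frame = base frame: x ahead of the robot, y to its left, z up, the work surface at z = 0. Lengths are in mm, angles in rad, forces in N, time in s.
With the tool pointing down it reaches from about 350 to 875 mm from the base axis. Payload 4.2 kg.
Tool frame: the origin (TCP) lies at the very end of the fingers, on their centre line; the grasp point (between the pads) lies arm.grip_depth behind it (arm.grip_depth is the distance from the TCP to the grasp point, in mm); z points along the fingers, y is the direction in which the jaws open and shut (so a half turn about z gives the same grasp; the last joint's range is limited). The gripper opens to 85 mm and grips with 20 to 120 N. Pads are 22 mm wide; open, the fingers measure 114 mm over their backs; the gripper's body (76 mm by 85 mm) begins 54 mm behind the grasp point. The pads swing forward as they close: fully open they stand 13 mm farther back than shut.
Start: joints at [-0.866, 0.385, 0.008, 0, -1.194, -0.259], TCP at [269.499, -563.888, 205.912] pointing down, gripper open.
Joint ranges: [-3.14, 3.14], [-1.21, 2.06], [-1.07, 1.41], [-3.16, 2.05], [-2.99, -0.16], [-3.1, 3.1]. Speed limits (rad/s): [2.79, 2.79, 3.14, 3.14, 3.14, 3.14].

## Interface

Orientations are given as a unit quaternion [x, y, z, w].
In Python, from bench import arm, optics, workorder gives the robot as it stands. The module is installed in compiled form; this text tells all that it offers.
- The arm moves only by the tool play_rows, never from a script. Its arguments are lists of equal length, an entry for each row: "travel": the shift along the tool's x, y, z in m, a list of three; "rotation": the turn, a rotation vector about the tool's x, y, z in rad, a list of three; "grip": the opening, from 0 (shut) to 1 (fully open). In form: {"travel": [[x, y, z], ...], "rotation": [[rx, ry, rz], ...], "grip": [grip, ...]}. A call has 1 to 12 rows; each row shifts and turns the commanded pose from where the row before left it, along the tool's axes as they then stand; what a row does not reach is not made up. A row lasts 1/12 s, in which the tool goes at most 41.7 mm and 7.16 degrees, less where a joint would pass 70% of its speed; a pose out of reach is approached as far as the arm can. A call is refused whole if a number of a shift passes 0.0417 or a number of a turn 0.125, either way. A call with a gripper value outside its range is refused whole. The fingers move at their own pace and stop on an object; the grip force is fixed at half the most. Time passes only in rows, so rows that do not move let the fingers close. It gives the time, the measured TCP pose, the force and the opening at its end, in the units of the state.
- arm.read_state(): the state, without advancing time (a new reading comes with each control period).
- optics.get_image(name): name is "scene" or "top"; returns a dict with "image" (480x640x3 uint8, blue, green, red), "depth" (480x640 float32, mm along the optical axis (not along the pixel's ray), 0 where there is no reading), "camera_matrix" (3x3 intrinsics, pixels), "k1" (the pictures are not rectified: a ray, as slopes to the right and down, at radius r is drawn at 1 + k1 r^2 times it, then the intrinsics apply), "R" (3x3) and "t" (3): a world point X has camera coordinates R X + t. Camera axes: x right, y down, z forward; pixel columns grow to the right and rows downward; lengths in mm; the calibration is good to about 2 mm. A picture is of the moment at which its call begins.
- workorder.job_done(): hands the job in, once; it reports no verdict.
The state is a dict: "clock": time; "joints": joint angles; "joint_vel": joint speeds; "joint_efforts": joint torques, N m; "position": TCP position; "ee_rot": TCP orientation; "contact_force": force on the tool from outside, world axes, zero at the start; "wrist_torque": the same for the moment, N m; "gripper_width": finger opening in mm.
Only numpy, scipy, OpenCV 4.12 (cv2) and the standard library are available. Lean on these libraries where they do the work, as an engineer would, in place of code of your own. Each camera call takes 0.05 s, during which the arm holds its last target. There are 200 camera calls.

## Working session

There is one attempt and no reset: what is moved stays moved. The work goes in short steps, Python scripts to look and compute and a tool call to move; the robot and the scene stay as the last step left them, time stands still between calls to the robot, and variables do not carry over. Pictures are saved under pics/ and viewed, about 12 in all and at most 16, crops included, and the job is handed in when it is done.

Besides the shell and the picture viewer there is one more tool, called after "Emit:" by a JSON object that holds its "op" and its "data", one argument or row to a line. play_rows: Moves the arm, as the interface text tells. Its arguments: {"type":"object","properties":{"travel":{"type":"array","items":{"type":"array","items":{"type":"number"}}},"rotation":{"type":"array","items":{"type":"array","items":{"type":"number"}}},"grip":{"type":"array","items":{"type":"number"}}},"required":["travel","rotation","grip"]}

```bash
mkdir -p pics; cat > h.py <<'E'
import numpy as np, cv2
from bench import arm, optics, workorder
def cloud(d):
    K=d["camera_matrix"];k1=d["k1"];R=np.array(d["R"]);t=np.array(d["t"])
    v,u=np.mgrid[0:480,0:640].astype(float)
    xd=(u-K[0][2])/K[0][0];yd=(v-K[1][2])/K[1][1]
    x,y=xd.copy(),yd.copy()
    for _ in range(8):
        s=1+k1*(x*x+y*y);x=xd/s;y=yd/s
    z=d["depth"].astype(float)
    P=np.stack([x*z,y*z,z],-1)
    W=(P-t)@R
    W[z==0]=np.nan
    rays=np.stack([x,y,np.ones_like(x)],-1)@R
    return W,rays,-R.T@t
def atz(rays,c,z):
    return c+rays*((z-c[2])/rays[...,2])[...,None]
E
python3 - <<'E'
from h import *
print(arm.grip_depth, arm.read_state())
for n in("scene","top"):
    d=optics.get_image(n);cv2.imwrite(f"pics/{n}0.png",d["image"]);np.save(f"{n}0.npy",d,allow_pickle=True)
    W,r,c=cloud(d);print(n,c,d["k1"],np.isnan(W[...,0]).mean(),d["camera_matrix"],r[240,320])
    np.savez(f"{n}0.npz",W=W)
E
```

```text
18.700000000000003 {'clock': 0.0, 'joints': array([-8.66369061e-01,  3.85553445e-01,  6.59364886e-03, -4.94013359e-04,
       -1.19401392e+00, -2.58633613e-01]), 'joint_vel': array([ 0.00139453,  0.00119184,  0.00085868,  0.00063844, -0.00176109,
        0.00118968]), 'joint_efforts': array([-2.98830837e-04, -3.92291164e+01,  1.88402063e+01,  4.18618083e+00,
       -4.52528868e-03,  6.57568080e-06]), 'position': array([ 269.22756649, -563.31017923,  204.81168659]), 'ee_rot': array([-2.20966694e-01,  9.75280720e-01,  1.07122500e-03, -3.00740112e-04]), 'contact_force': array([0.43350438, 0.33253153, 0.03418403]), 'wrist_torque': array([0.00408293, 0.02828954, 0.01636696]), 'gripper_width': 85.40222528377053}
scene [  13.23676322  731.39986889 1087.96300278] 0.03333159388401909 0.004052734375 [[584.43109428   0.         316.10958027]
 [  0.         584.43109428 225.30651789]
 [  0.           0.           1.        ]] [ 0.40670073 -0.48927202 -0.77193509]
top [ 435.78826597   28.14224536 1870.8368581 ] -0.03204281013840552 0.003896484375 [[592.62468201   0.         325.45230898]
 [  0.         592.62468201 235.59816784]
 [  0.           0.           1.        ]] [ 0.06764519  0.00688384 -0.99775576]
```

View pics/scene0.png

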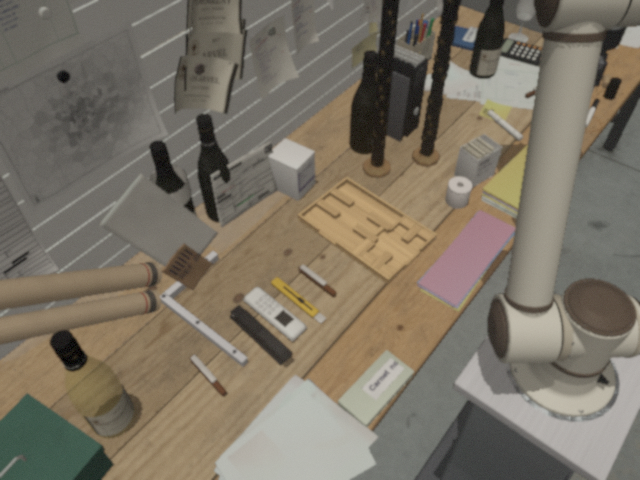

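View pics/top0.png

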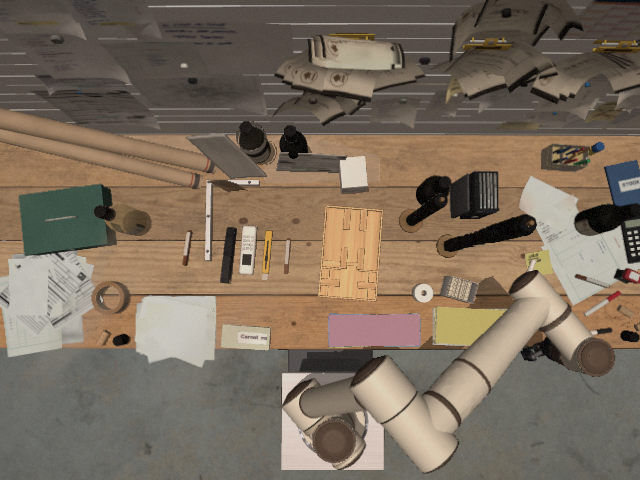

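```bash
cat >> h.py <<'E'
def hmask(W,box,lo=6,hi=60):
    x0,x1,y0,y1=box
    m=(W[...,0]>x0)&(W[...,0]<x1)&(W[...,1]>y0)&(W[...,1]<y1)&(W[...,2]>lo)&(W[...,2]<hi)
    return m.astype(np.uint8)
def blobs(n,box,lo=6,hi=60,mn=12):
    d=optics.get_image(n) if isinstance(n,str) else n
    W,r,c=cloud(d);m=hmask(W,box,lo,hi)
    N,L,S,C=cv2.connectedComponentsWithStats(m)
    for i in range(1,N):
        if S[i,4]<mn: continue
        P=W[L==i];q=cv2.minAreaRect(P[:,:2].astype(np.float32))
        print(S[i,4],"uv",C[i].round(),"ctr",np.round(q[0],1),"size",np.round(q[1],1),"ang",round(q[2],1),"z10/50/90",np.percentile(P[:,2],[10,50,90]).round(1),"bgr",np.median(d["image"][L==i],0))
    return d
E
python3 - <<'E'
from h import *
for n in("top","scene"):
    d=np.load(n+"0.npy",allow_pickle=True).item()
    W,_,_=cloud(d)
    m=(W[...,0]>450)&(W[...,0]<650)&(W[...,1]>200)&(W[...,1]<480)
    print(n,np.nanpercentile(W[m][:,2],[2,10,25,50,75,90,98]).round(1))
    blobs(d,(380,780,-250,560),6,130)
t=cv2.imread("pics/top0.png")[150:310,160:400];cv2.imwrite("pics/topc.png",cv2.resize(t,None,fx=3.3,fy=3.3,interpolation=cv2.INTER_CUBIC))
E
```

```text
top [-9.2 -4.6 -1.   3.6 16.2 26.3 39.4]
727 uv [179. 177.] ctr [756. 480.] size [155.1  55. ] ang 79.7 z10/50/90 [ 56.4  89.2 121.8] bgr [ 93. 119. 149.]
141 uv [200. 169.] ctr [773.6 418.9] size [113.4  12.7] ang 89.9 z10/50/90 [ 52.7  77.2 105.9] bgr [ 71.  90. 112.]
1331 uv [227. 194.] ctr [670.4 366. ] size [161.8 337. ] ang 55.3 z10/50/90 [14.6 28.2 88.2] bgr [ 85.  94. 105.]
721 uv [353. 179.] ctr [746.2 -59.3] size [75.9 83.6] ang 7.6 z10/50/90 [ 48.3 110.7 117. ] bgr [191. 207. 219.]
19 uv [294. 171.] ctr [776.6 122.4] size [ 7.7 26.4] ang 4.5 z10/50/90 [ 7.9 25.6 39.1] bgr [69. 75. 85.]
2637 uv [349. 254.] ctr [525.8 -52.1] size [207.6 290.5] ang 87.3 z10/50/90 [ 7.2 14.9 23.1] bgr [110. 160. 210.]
267 uv [406. 221.] ctr [ 624.4 -228.2] size [44.5 73.7] ang 87.7 z10/50/90 [10.4 17.6 82.4] bgr [ 60.  88. 118.]
576 uv [228. 255.] ctr [512.6 326.6] size [ 48.  190.4] ang 82.6 z10/50/90 [ 9.8 35.  41.8] bgr [37. 39. 43.]
745 uv [248. 250.] ctr [528.1 265.9] size [ 57.3 168.1] ang 87.5 z10/50/90 [12.2 19.5 25.8] bgr [168. 183. 199.]
14 uv [216. 228.] ctr [600.4 369.3] size [17.2
[... 2231 characters left out ...]
.4] bgr [ 94. 108. 123.]
521 uv [295. 297.] ctr [523.6 208.1] size [ 24.5 138.7] ang 84.9 z10/50/90 [ 7.8 10.6 13.9] bgr [ 65. 138. 164.]
1352 uv [275. 313.] ctr [529.4 267.3] size [ 49.3 155.1] ang 85.6 z10/50/90 [13.1 18.3 21.4] bgr [163. 171. 175.]
1190 uv [261. 334.] ctr [513.6 324.8] size [ 41.6 176.6] ang 83.9 z10/50/90 [ 8.6 34.2 37.9] bgr [50. 55. 59.]
19 uv [322. 318.] ctr [444.3 213. ] size [12.2 16. ] ang 7.6 z10/50/90 [6.5 7.1 9.1] bgr [154. 164. 171.]
376 uv [207. 374.] ctr [539.1 459.5] size [ 16.1 113.2] ang 80.4 z10/50/90 [12.2 20.7 25. ] bgr [123.5 136.  144.5]
426 uv [261. 414.] ctr [385.2 460.2] size [197.9  10.3] ang 90.0 z10/50/90 [49.8 53.4 56.5] bgr [168.5 176.  177. ]
```

View pics/topc.png

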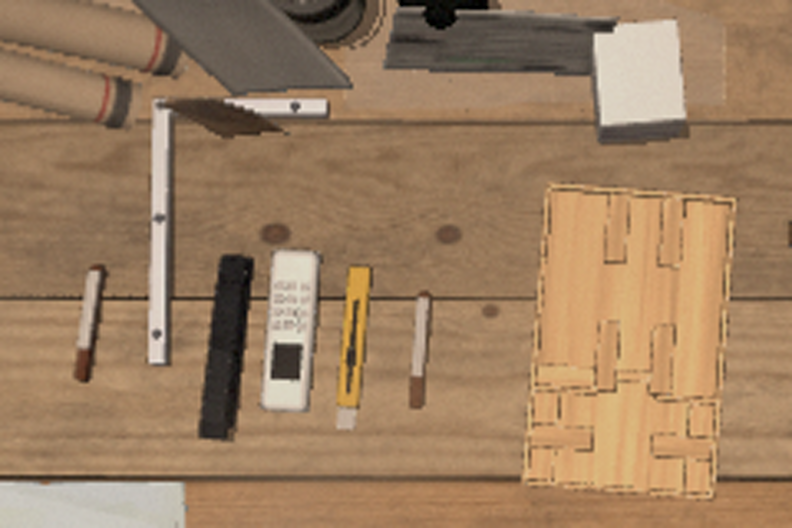

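```bash
cat >> h.py <<'E'
RNG=dict(stapler=(18,45),handset=(12,28),cutter=(7,18),cork=(14,30))
SZ=dict(stapler=(176,30),handset=(155,46),cutter=(156,22),cork=(112,14))
def tool(d,kind,c0,rad=(110,28)):
    """pose of a tool near c0 from the depth points of one view: centre, yaw(deg), extents"""
    W,_,_=cloud(d);lo,hi=RNG[kind];m=hmask(W,(c0[0]-rad[0],c0[0]+rad[0],c0[1]-rad[1],c0[1]+rad[1]),lo,hi)
    N,L,S,C=cv2.connectedComponentsWithStats(m)
    if N<2: return None
    i=1+np.argmax(S[1:,4]);P=W[L==i]
    a=np.linalg.eigh(np.cov(P[:,:2].T))[1][:,1];a=a*np.sign(a[0]+1e-9)
    b=np.array([-a[1],a[0]]);s=P[:,:2]@a;t=P[:,:2]@b
    e=[np.percentile(s,[1,99]),np.percentile(t,[2,98])]
    c=a*e[0].mean()+b*e[1].mean()
    return c.round(1),round(np.degrees(np.arctan2(a[1],a[0])),1),(np.ptp(e[0]).round(),np.ptp(e[1]).round()),round(float(np.median(P[:,2])),1),S[i,4]
def tray(d,c0=(524,-53)):
    W,r,c=cloud(d);im=d["image"].astype(int);G=atz(r,c,19.)
    m=((im[...,2]-im[...,0])>0.32*im[...,2])&(np.abs(G[...,0]-c0[0])<185)&(np.abs(G[...,1]-c0[1])<130)&~(W[...,2]<5)
    m=cv2.morphologyEx(m.astype(np.uint8),cv2.MORPH_CLOSE,np.ones((5,5)));m=cv2.morphologyEx(m,cv2.MORPH_OPEN,np.ones((7,7)))
    N,L,S,C=cv2.connectedComponentsWithStats(m);i=1+np.argmax(S[1:,4])
    q=cv2.minAreaRect(G[L==i][:,:2].astype(np.float32));
    p=W[(L==i)&(W[...,2]>13)&(W[...,2]<26)];q2=cv2.minAreaRect(p[:,:2].astype(np.float32))
    return [[np.round(x,1) for x in y] for y in (q,q2)]
def look(dets,pre=None):
    for n in("scene","top"):
        d=optics.get_image(n) if pre is None else pre[n]
        for k,c in dets: print(n,k,tool(d,k,c))
        print(n,"tray",tray(d))
E
python3 - <<'E'
from h import *
pre={n:np.load(n+"0.npy",allow_pickle=True).item() for n in("scene","top")}
look([("stapler",(513,325)),("handset",(529,266)),("cutter",(522,207)),("cork",(512,147)),("cork",(539,460))],pre)
# stop bars
for n,d in pre.items():
    W,r,c=cloud(d);G=atz(r,c,22.);im=d["image"];hsv=cv2.cvtColor(im,cv2.COLOR_BGR2HSV)
    m=((hsv[...,1]<45)&(hsv[...,2]>120)&(G[...,0]>480)&(G[...,0]<760)&(G[...,1]>200)&(G[...,1]<420)&(W[...,2]>10)&(W[...,2]<34)).astype(np.uint8)
    N,L,S,C=cv2.connectedComponentsWithStats(m)
    for i in range(1,N):
        if S[i,4]>40:
            q=cv2.minAreaRect(G[L==i][:,:2].astype(np.float32));print(n,S[i,4],C[i].round(),np.round(q[0],1),np.round(q[1],1),round(q[2],1))
E
```

```text
scene stapler (array([512.2, 329. ]), np.float64(-5.5), (np.float64(169.0), np.float64(26.0)), 34.9, np.int32(994))
scene handset (array([528.6, 268.6]), np.float64(-3.7), (np.float64(149.0), np.float64(42.0)), 18.6, np.int32(1241))
scene cutter (array([523.6, 208.3]), np.float64(-4.6), (np.float64(131.0), np.float64(22.0)), 10.7, np.int32(491))
scene cork (array([511.2, 144.7]), np.float64(-4.1), (np.float64(104.0), np.float64(13.0)), 20.8, np.int32(226))
scene cork (array([536.3, 459.9]), np.float64(-7.0), (np.float64(103.0), np.float64(12.0)), 21.9, np.int32(313))
scene tray [[array([521.3, -52.5]), array([200.6, 306.2]), np.float64(84.9)], [array([521.8, -55. ]), array([187.7, 290.4]), np.float64(85.6)]]
top stapler (array([513. , 329.1]), np.float64(-5.7), (np.float64(166.0), np.float64(26.0)), 36.1, np.int32(468))
top handset (array([530.8, 267.7]), np.float64(-3.6), (np.float64(151.0), np.float64(43.0)), 19.9, np.int32(632))
top cutter (array([520. , 208.6]), np.float64(-4.4), (np.float64(140.0), np.float64(22.0)), 12.4, np.int32(239))
top cork (array([513.8, 144.7]), np.float64(-4.0), (np.float64(106.0), np.float64(12.0)), 21.8, np.int32(121))
top cork (array([538.6, 459.7]), np.float64(-8.0), (np.float64(108.0), np.float64(13.0)), 21.4, np.int32(133))
top tray [[array([523.6, -51.5]), array([360.1, 253.2]), np.float64(0.0)], [array([518.6, -50.4]), array([249.4, 341. ]), np.float64(89.4)]]
scene 74 [211. 256.] [743.  249.3] [26.9 18.3] 89.0
scene 1000 [199. 323.] [627.5 393.5] [ 55.6 260. ] 80.5
scene 872 [268. 307.] [541.1 271.2] [ 46.9 123.5] 86.4
top 117 [245. 182.] [744. 284.] [12.7 94.8] 0.0
top 341 [208. 220.] [622.5 393.7] [ 15.4 242.8] 89.4
top 447 [248. 243.] [543.6 266.4] [ 43.9 124.7] 86.2
```

```bash
python3 - <<'E'
from h import *
pre={n:np.load(n+"0.npy",allow_pickle=True).item() for n in("scene","top")}
d=pre["top"];W,r,c=cloud(d);G=atz(r,c,20.)
cs=np.array([(550,183),(735,197),(715,497),(524,485)])/3.3+[160-.35,150-.35]
p=[]
for u,v in cs: p.append(np.array([cv2.getRectSubPix(G[...,k].astype(np.float32),(1,1),(float(u),float(v)))[0,0] for k in(0,1)]))
p=np.array(p);print(p.round(1),p.mean(0),np.linalg.norm(p-np.roll(p,-1,0),axis=1))
for n,d in pre.items():
    W,r,c=cloud(d);h=cv2.cvtColor(d["image"],cv2.COLOR_BGR2HSV);G=atz(r,c,10.)
    m=(h[...,0]>15)&(h[...,0]<35)&(h[...,1]>130)&(np.abs(G[...,0]-520)<110)&(np.abs(G[...,1]-208)<22)
    q=cv2.minAreaRect(G[m][:,:2].astype(np.float32));print(n,"yellow",m.sum(),np.round(q[0],1),np.round(q[1],1),q[2])
    m=(h[...,1]<70)&(h[...,2]>130)&(np.abs(G[...,0]-440)<40)&(np.abs(G[...,1]-212)<20)
    if m.sum()>3:
        q=cv2.minAreaRect(atz(r,c,5.)[m][:,:2].astype(np.float32));print(n,"blade",m.sum(),np.round(q[0],1),np.round(q[1],1),q[2])
E
```

```text
[[ 671.3   21.3]
 [ 658.1 -155. ]
 [ 373.7 -134.5]
 [ 384.8   45.4]] [521.9927  -55.71051] [176.77654 285.1322  180.29971 287.45193]
scene yellow 481 [526.5 209.4] [ 22.7 132. ] 84.8541030883789
scene blade 94 [447.8 213.7] [22.6 21.4] 87.87000274658203
top yellow 261 [526.5 208.7] [ 23.3 132.6] 84.93132781982422
top blade 34 [447.1 215.2] [15.7 15.8] 0.09515402466058731
```

```bash
cat > plan.py <<'E'
import sys, json, numpy as np
from scipy.spatial.transform import Rotation as Ro
from bench import arm
def go(*wps, rows=None):
    """waypoints (x,y,z,phi_deg,n rows,grip): prints per-segment row (tool axes, m, rad) to repeat n times"""
    s=arm.read_state();p=np.array(s["position"]);R=Ro.from_quat(s["ee_rot"])
    x=R.as_matrix();phi=np.degrees(np.arctan2(-x[1,0],-x[0,0]))
    print("t %.1f"%s["clock"],"pos",p.round(1),"phi %.1f"%phi,"tilt",x[:2,2].round(3),"w %.1f"%s["gripper_width"],"F",np.round(s["contact_force"],1),"j",s["joints"].round(2))
    for (X,Y,Z,f,n,g) in wps:
        q=np.array([X,Y,Z],float);T=Ro.from_euler('z',f,degrees=True)*Ro.from_quat([0,1,0,0])
        rv=(R.inv()*T).as_rotvec()/n; 
        tr=[];rot=[]
        cx=R;acc=np.zeros(3)
        step=(q-p)/n
        for i in range(n):
            l=np.round(cx.inv().apply(step)/1000,4);tr.append([float(v) for v in l])
            cx=cx*Ro.from_rotvec(rv)
        assert np.abs(tr).max()<=.0417 and np.abs(rv).max()<=.125,(np.abs(tr).max(),np.abs(rv).max())
        if n==1 or np.ptp(np.array(tr),axis=0).max()<.0006: print(n,"x travel",tr[0],"rot",rv.round(3).tolist(),"grip",g)
        else: print("travel",json.dumps(tr),"rot",n,"x",rv.round(3).tolist(),"grip",g)
        p,R=q,T
E
python3 -c "
from plan import *
go((300,-400,180,-4,8,.5),(480,-100,150,-4,12,.5),(512.5,144.7,100,-4,10,.5),(512.5,144.7,7,-4,6,.5))"
```

```text
t 0.1 pos [ 269.2 -563.4  204.9] phi 25.5 tilt [-0.001  0.002] w 85.2 F [ 0.5 -0.4  0.5] j [-0.87  0.39  0.01 -0.   -1.19 -0.26]
travel [[-0.0123, 0.0168, 0.0031], [-0.0112, 0.0175, 0.0031], [-0.01, 0.0182, 0.0031], [-0.0088, 0.0188, 0.0031], [-0.0076, 0.0193, 0.0031], [-0.0063, 0.0198, 0.0031], [-0.005, 0.0202, 0.0031], [-0.0037, 0.0204, 0.0031]] rot 8 x [0.0, -0.0, 0.064] grip 0.5
12 x travel [-0.0132, 0.026, 0.0025] rot [0.0, 0.0, 0.0] grip 0.5
10 x travel [-0.0015, 0.0246, 0.005] rot [0.0, 0.0, 0.0] grip 0.5
6 x travel [0.0, 0.0, 0.0155] rot [0.0, 0.0, 0.0] grip 0.5
```

Emit:
{"op": "play_rows", "data": {
  "travel": [
    [-0.0123, 0.0168, 0.003],
    [-0.0112, 0.0175, 0.003],
    [-0.01, 0.0182, 0.003],
    [-0.0088, 0.0188, 0.003],
    [-0.0076, 0.0193, 0.003],
    [-0.0063, 0.0198, 0.003],
    [-0.005, 0.0202, 0.003],
    [-0.0037, 0.0204, 0.003]
  ],
  "rotation": [
    [0, 0, 0.064],
    [0, 0, 0.064],
    [0, 0, 0.064],
    [0, 0, 0.064],
    [0, 0, 0.064],
    [0, 0, 0.064],
    [0, 0, 0.064],
    [0, 0, 0.064]
  ],
  "grip": [0.5, 0.5, 0.5, 0.5, 0.5, 0.5, 0.5, 0.5]
}}

```text
clock: 0.77
position: [299.7, -399.3, 181.4]
ee_rot: [0.035, 0.999, 0.0, -0.0]
contact_force: [-0.2, 0.4, -0.8]
gripper_width: 42.8
```

Emit:
{"op": "play_rows", "data": {
  "travel": [
    [-0.0132, 0.026, 0.0025],
    [-0.0132, 0.026, 0.0025],
    [-0.0132, 0.026, 0.0025],
    [-0.0132, 0.026, 0.0025],
    [-0.0132, 0.026, 0.0025],
    [-0.0132, 0.026, 0.0025],
    [-0.0132, 0.026, 0.0025],
    [-0.0132, 0.026, 0.0025],
    [-0.0132, 0.026, 0.0025],
    [-0.0132, 0.026, 0.0025],
    [-0.0132, 0.026, 0.0025],
    [-0.0132, 0.026, 0.0025]
  ],
  "rotation": [
    [0, 0, 0],
    [0, 0, 0],
    [0, 0, 0],
    [0, 0, 0],
    [0, 0, 0],
    [0, 0, 0],
    [0, 0, 0],
    [0, 0, 0],
    [0, 0, 0],
    [0, 0, 0],
    [0, 0, 0],
    [0, 0, 0]
  ],
  "grip": [0.5, 0.5, 0.5, 0.5, 0.5, 0.5, 0.5, 0.5, 0.5, 0.5, 0.5, 0.5]
}}

```text
clock: 1.77
position: [478.8, -98.3, 151.5]
ee_rot: [0.033, 0.999, 0.0, -0.0]
contact_force: [0.2, 0.6, 0.2]
gripper_width: 42.9
```

Emit:
{"op": "play_rows", "data": {
  "travel": [
    [-0.0015, 0.0246, 0.005],
    [-0.0015, 0.0246, 0.005],
    [-0.0015, 0.0246, 0.005],
    [-0.0015, 0.0246, 0.005],
    [-0.0015, 0.0246, 0.005],
    [-0.0015, 0.0246, 0.005],
    [-0.0015, 0.0246, 0.005],
    [-0.0015, 0.0246, 0.005],
    [-0.0015, 0.0246, 0.005],
    [-0.0015, 0.0246, 0.005],
    [0, 0, 0],
    [0, 0, 0]
  ],
  "rotation": [
    [0, 0, 0],
    [0, 0, 0],
    [0, 0, 0],
    [0, 0, 0],
    [0, 0, 0],
    [0, 0, 0],
    [0, 0, 0],
    [0, 0, 0],
    [0, 0, 0],
    [0, 0, 0],
    [0, 0, 0],
    [0, 0, 0]
  ],
  "grip": [0.5, 0.5, 0.5, 0.5, 0.5, 0.5, 0.5, 0.5, 0.5, 0.5, 0.5, 0.5]
}}

```text
clock: 2.77
position: [509.4, 145.6, 101.1]
ee_rot: [0.032, 0.999, -0.0, -0.001]
contact_force: [0.0, 0.4, 0.7]
gripper_width: 42.7
```

```bash
python3 -c "
from plan import *
go((512.5,144.7,7,-4,6,.5),(512.5,144.7,70,-4,4,.0),(452,-50,90,-94.3,14,0),(452,-50,30,-94.3,4,0))"
```

```text
t 2.8 pos [509.4 145.6 101.1] phi -3.7 tilt [-0.002 -0.001] w 42.7 F [0.  0.4 0.7] j [ 0.58  0.33 -0.37 -0.   -0.87 -2.22]
6 x travel [-0.0006, -0.0001, 0.0157] rot [-0.0, -0.0, 0.001] grip 0.5
4 x travel [0.0, 0.0, -0.0158] rot [0.0, 0.0, 0.0] grip 0.0
travel [[0.0033, -0.0142, -0.0014], [0.0017, -0.0145, -0.0014], [0.0001, -0.0146, -0.0014], [-0.0015, -0.0145, -0.0014], [-0.0032, -0.0142, -0.0014], [-0.0047, -0.0138, -0.0014], [-0.0063, -0.0132, -0.0014], [-0.0077, -0.0124, -0.0014], [-0.009, -0.0114, -0.0014], [-0.0103, -0.0103, -0.0014], [-0.0114, -0.0091, -0.0014], [-0.0123, -0.0078, -0.0014], [-0.0131, -0.0064, -0.0014], [-0.0137, -0.0048, -0.0014]] rot 14 x [0.0, 0.0, 0.113] grip 0
4 x travel [0.0, 0.0, 0.015] rot [0.0, 0.0, 0.0] grip 0
```

Emit:
{"op": "play_rows", "data": {
  "travel": [
    [-0.0005, 0, 0.0157],
    [-0.0005, 0, 0.0157],
    [-0.0005, 0, 0.0157],
    [-0.0005, 0, 0.0157],
    [-0.0005, 0, 0.0157],
    [-0.0005, 0, 0.0157],
    [0, 0, 0],
    [0, 0, 0],
    [0, 0, 0],
    [0, 0, 0],
    [0, 0, 0],
    [0, 0, 0]
  ],
  "rotation": [
    [0, 0, 0],
    [0, 0, 0],
    [0, 0, 0],
    [0, 0, 0],
    [0, 0, 0],
    [0, 0, 0],
    [0, 0, 0],
    [0, 0, 0],
    [0, 0, 0],
    [0, 0, 0],
    [0, 0, 0],
    [0, 0, 0]
  ],
  "grip": [0.5, 0.5, 0.5, 0.5, 0.5, 0.5, 0.5, 0.0, 0.0, 0.0, 0.0, 0.0]
}}

```text
clock: 3.77
position: [513.3, 144.8, 8.6]
ee_rot: [0.033, 0.999, 0.0, 0.001]
contact_force: [-0.2, 0.0, 0.3]
gripper_width: -0.2
```

```bash
python3 -c "
from plan import *
go((511,145,67,-4,4,.0),(452,-50,90,85.7,14,0),(452,-50,30,85.7,4,0))"
```

```text
t 3.8 pos [513.3 144.8   8.6] phi -3.8 tilt [0.001 0.001] w -0.2 F [-0.2  0.   0.3] j [ 0.58  0.46 -0.46  0.   -0.65 -2.22]
4 x travel [0.0006, 0.0, -0.0146] rot [0.0, 0.0, 0.001] grip 0.0
travel [[0.0032, -0.0142, -0.0016], [0.0048, -0.0137, -0.0016], [0.0063, -0.0131, -0.0016], [0.0077, -0.0123, -0.0016], [0.0091, -0.0114, -0.0016], [0.0103, -0.0103, -0.0016], [0.0114, -0.0091, -0.0016], [0.0123, -0.0078, -0.0016], [0.0131, -0.0064, -0.0016], [0.0137, -0.0049, -0.0016], [0.0142, -0.0033, -0.0016], [0.0145, -0.0017, -0.0016], [0.0146, -0.0001, -0.0016], [0.0145, 0.0016, -0.0016]] rot 14 x [0.0, 0.0, -0.112] grip 0
4 x travel [0.0, 0.0, 0.015] rot [0.0, 0.0, 0.0] grip 0
```

```bash
python3 - <<'E'
from h import *
d=optics.get_image("scene");cv2.imwrite("pics/s1.png",cv2.resize(d["image"][200:420,160:460],None,fx=2.5,fy=2.5))
E
```

```text
(no output)
```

View pics/s1.png

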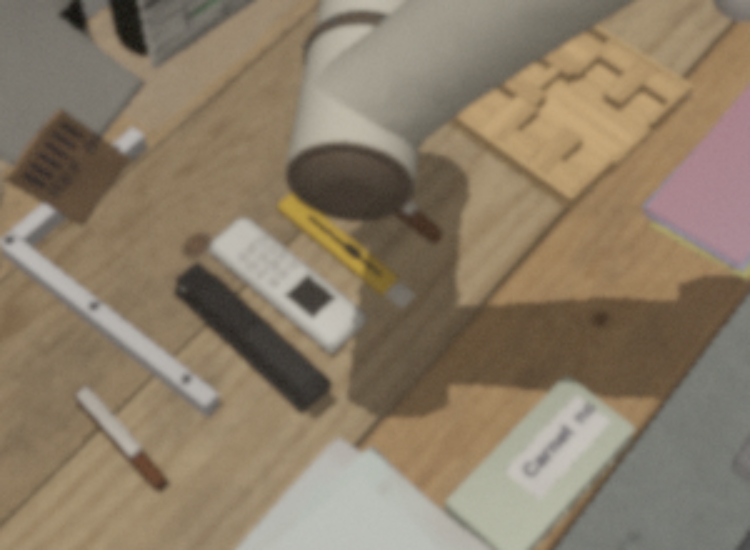

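Emit:
{"op": "play_rows", "data": {
  "travel": [
    [0, 0, -0.02],
    [0, 0, -0.02],
    [0, 0, -0.02],
    [0, 0, -0.02],
    [0, 0, -0.02],
    [0, -0.03, -0.02],
    [0, -0.04, 0],
    [0, -0.04, 0],
    [0, -0.04, 0],
    [0, -0.04, 0]
  ],
  "rotation": [
    [0, 0, 0],
    [0, 0, 0],
    [0, 0, 0],
    [0, 0, 0],
    [0, 0, 0],
    [0, 0, 0],
    [0, 0, 0],
    [0, 0, 0],
    [0, 0, 0],
    [0, 0, 0]
  ],
  "grip": [0.5, 0.5, 0.5, 0.5, 0.5, 0.5, 0.5, 0.5, 0.5, 0.5]
}}

```text
clock: 4.65
position: [499.9, -46.4, 128.4]
ee_rot: [0.033, 0.999, 0.0, 0.001]
contact_force: [0.7, -0.0, -0.6]
gripper_width: 42.5
```

```bash
python3 - <<'E'
from h import *
look([("stapler",(513,325)),("handset",(529,266)),("cutter",(522,207)),("cork",(512,147)),("cork",(539,460))])
d=optics.get_image("scene");blobs(d,(420,620,60,480),6,45)
E
```

```text
scene stapler (array([512. , 328.9]), np.float64(-5.4), (np.float64(168.0), np.float64(26.0)), 35.0, np.int32(993))
scene handset (array([528.5, 268.5]), np.float64(-3.7), (np.float64(148.0), np.float64(43.0)), 18.5, np.int32(1239))
scene cutter (array([524. , 208.3]), np.float64(-4.9), (np.float64(133.0), np.float64(21.0)), 10.7, np.int32(485))
scene cork (array([508.8, 145.3]), np.float64(-4.4), (np.float64(105.0), np.float64(13.0)), 20.3, np.int32(234))
scene cork (array([536.1, 460. ]), np.float64(-7.0), (np.float64(103.0), np.float64(12.0)), 21.9, np.int32(305))
scene tray [[array([517.5, -49.1]), array([200.3, 297.6]), np.float64(84.0)], [array([521.8, -54.5]), array([186.7, 291.7]), np.float64(85.5)]]
top stapler (array([513. , 329.3]), np.float64(-5.8), (np.float64(166.0), np.float64(26.0)), 35.4, np.int32(465))
top handset (array([530.7, 268.3]), np.float64(-3.0), (np.float64(151.0), np.float64(43.0)), 19.4, np.int32(643))
top cutter (array([550.8, 206.2]), np.float64(-5.2), (np.float64(79.0), np.float64(23.0)), 11.8, np.int32(141))
top cork (array([546.3, 142.3]), np.float6
[... 300 characters left out ...]
np.float64(1.0)]]
328 uv [317. 280.] ctr [512.2 145.3] size [ 14.2 113. ] ang 86.3 z10/50/90 [ 9.4 17.9 23.3] bgr [ 96.5 108.  123. ]
522 uv [296. 298.] ctr [516.8 208.7] size [ 23.5 151.7] ang 85.4 z10/50/90 [ 7.4 10.6 14.1] bgr [ 64. 137. 163.]
1348 uv [275. 313.] ctr [529.2 268.4] size [ 47.6 155.1] ang 86.0 z10/50/90 [13.3 18.1 21.3] bgr [161.5 170.  174. ]
1197 uv [261. 334.] ctr [514.6 329.7] size [ 30.5 175.4] ang 84.1 z10/50/90 [ 8.3 34.2 37.8] bgr [49. 54. 58.]
528 uv [224. 345.] ctr [558.8 393.4] size [ 18.  121.6] ang 89.6 z10/50/90 [11.4 20.5 23.8] bgr [159. 163. 168.]
377 uv [207. 374.] ctr [538.6 457.1] size [ 17.8 113.1] ang 82.6 z10/50/90 [12.3 20.5 24.7] bgr [122. 134. 144.]
```

```bash
python3 - <<'E'
from h import *
d=optics.get_image("scene");cv2.imwrite("pics/s2.png",cv2.resize(d["image"][120:360,220:520],None,fx=2.5,fy=2.5))
W,_,_=cloud(d)
for lo in (120,128,136,144,152,170,190):
    m=hmask(W,(420,580,-130,40),lo,lo+8)>0
    if m.sum(): P=W[m];print(lo,m.sum(),P.min(0).round(),P.max(0).round())
E
```

```text
152 19 [487. -71. 153.] [507. -17. 160.]
170 50 [485. -75. 170.] [508.  -9. 178.]
190 37 [484. -79. 190.] [506. -13. 198.]
```

View pics/s2.png

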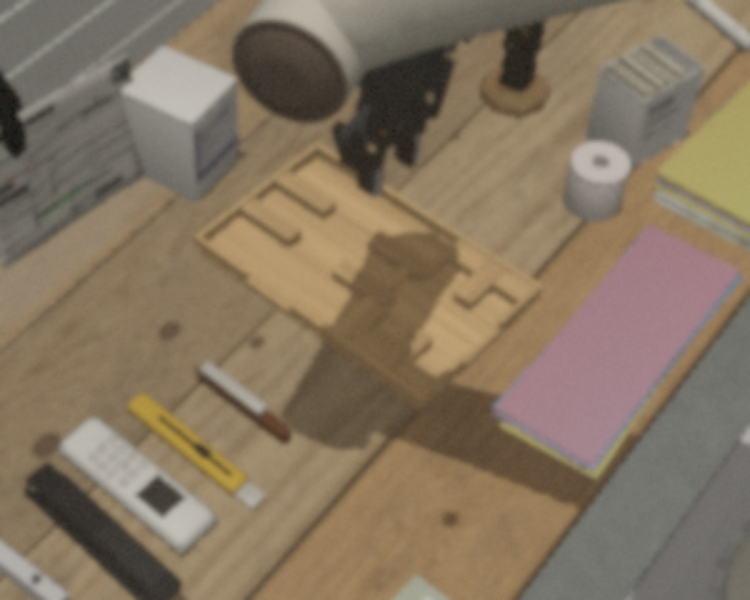

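```bash
python3 -c "
from plan import *
go((500,90,60,-4,6,.0),(500,90,10,-4,6,0))"
```

```text
t 4.8 pos [500.1 -46.  128. ] phi -3.9 tilt [0.001 0.   ] w 42.7 F [0.  0.1 0.2] j [ 0.23  0.25 -0.4  -0.   -0.92 -1.87]
6 x travel [0.0016, 0.0226, 0.0113] rot [0.0, 0.0, 0.0] grip 0.0
6 x travel [0.0, 0.0, 0.0083] rot [0.0, 0.0, 0.0] grip 0
```

Emit:
{"op": "play_rows", "data": {
  "travel": [
    [0.0016, 0.0226, 0.0113],
    [0.0016, 0.0226, 0.0113],
    [0.0016, 0.0226, 0.0113],
    [0.0016, 0.0226, 0.0113],
    [0.0016, 0.0226, 0.0113],
    [0.0016, 0.0226, 0.0113],
    [0, 0, 0.013],
    [0, 0, 0.013],
    [0, 0, 0.013],
    [0, 0, 0.006],
    [0, 0, 0.003],
    [0, 0, 0]
  ],
  "rotation": [
    [0, 0, 0],
    [0, 0, 0],
    [0, 0, 0],
    [0, 0, 0],
    [0, 0, 0],
    [0, 0, 0],
    [0, 0, 0],
    [0, 0, 0],
    [0, 0, 0],
    [0, 0, 0],
    [0, 0, 0],
    [0, 0, 0]
  ],
  "grip": [0, 0, 0, 0, 0, 0, 0, 0, 0, 0, 0, 0]
}}

```text
clock: 5.85
position: [499.5, 91.6, 11.6]
ee_rot: [0.032, 0.999, -0.0, -0.0]
contact_force: [0.0, -0.2, 0.2]
gripper_width: 0.4
```

```bash
python3 - <<'E'
from h import *
d=optics.get_image("scene");cv2.imwrite("pics/s3.png",cv2.resize(d["image"][150:350,260:460],None,fx=3,fy=3))
W,_,_=cloud(d)
for lo in range(6,60,6):
    m=hmask(W,(470,530,45,130),lo,lo+6)>0
    if m.sum(): P=W[m];print(lo,m.sum(),P.min(0).round(),P.max(0).round())
E
```

```text
6 1 [498.  48.   7.] [498.  48.   7.]
30 1 [491.  88.  35.] [491.  88.  35.]
36 2 [487.  89.  39.] [489.  94.  42.]
42 1 [488.  87.  43.] [488.  87.  43.]
48 1 [490.  82.  48.] [490.  82.  48.]
```

View pics/s3.png

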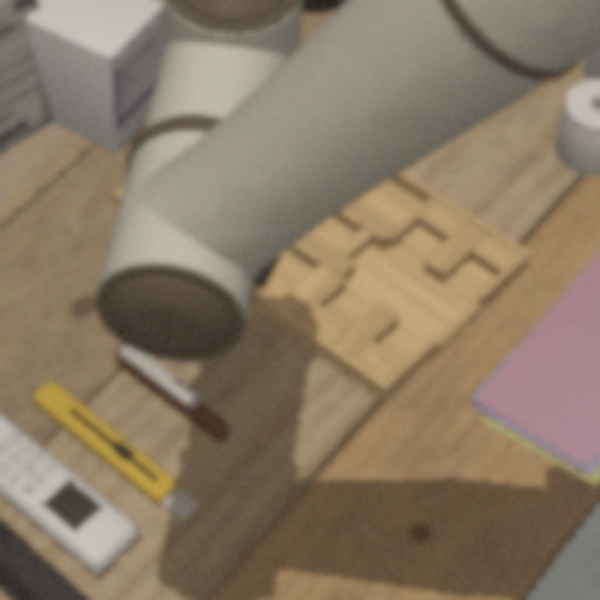

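Emit:
{"op": "play_rows", "data": {
  "travel": [
    [0, 0, 0.002],
    [0, 0, 0.002],
    [0, 0, 0.002],
    [0, 0, 0.002],
    [0, 0, 0]
  ],
  "rotation": [
    [0, 0, 0],
    [0, 0, 0],
    [0, 0, 0],
    [0, 0, 0],
    [0, 0, 0]
  ],
  "grip": [0, 0, 0, 0, 0]
}}

```text
clock: 6.32
position: [499.5, 90.8, 3.7]
ee_rot: [0.033, 0.999, -0.0, -0.0]
contact_force: [-0.3, -0.0, -0.7]
gripper_width: -0.1
```

Emit:
{"op": "play_rows", "data": {
  "travel": [
    [0, 0, 0.002],
    [0, 0, 0.002],
    [0, 0, 0.002],
    [0, 0, 0]
  ],
  "rotation": [
    [0, 0, 0],
    [0, 0, 0],
    [0, 0, 0],
    [0, 0, 0]
  ],
  "grip": [0, 0, 0, 0]
}}

```text
clock: 6.65
position: [499.4, 90.8, -2.6]
ee_rot: [0.033, 0.999, -0.0, -0.0]
contact_force: [-0.4, -0.3, 0.1]
gripper_width: 0.2
```

Emit:
{"op": "play_rows", "data": {
  "travel": [
    [0, 0, 0.002],
    [0, 0, 0.002],
    [0, 0, 0.002],
    [0, 0, 0]
  ],
  "rotation": [
    [0, 0, 0],
    [0, 0, 0],
    [0, 0, 0],
    [0, 0, 0]
  ],
  "grip": [0, 0, 0, 0]
}}

```text
clock: 6.98
position: [499.3, 90.8, -8.6]
ee_rot: [0.033, 0.999, -0.0, -0.0]
contact_force: [-0.3, -0.2, 0.4]
gripper_width: 0.2
```

Emit:
{"op": "play_rows", "data": {
  "travel": [
    [0, 0, 0.002],
    [0, 0, 0.002],
    [0, 0, 0]
  ],
  "rotation": [
    [0, 0, 0],
    [0, 0, 0],
    [0, 0, 0]
  ],
  "grip": [0, 0, 0]
}}

```text
clock: 7.23
position: [499.4, 90.8, -12.5]
ee_rot: [0.033, 0.999, -0.0, -0.0]
contact_force: [-0.6, 0.4, 1.1]
gripper_width: -0.2
```

Emit:
{"op": "play_rows", "data": {
  "travel": [
    [0, 0, 0.0015],
    [0, 0, 0.0015],
    [0, 0, 0]
  ],
  "rotation": [
    [0, 0, 0],
    [0, 0, 0],
    [0, 0, 0]
  ],
  "grip": [0, 0, 0]
}}

```text
clock: 7.48
position: [499.5, 90.9, -15.4]
ee_rot: [0.033, 0.999, -0.0, -0.0]
contact_force: [-0.2, 0.1, -1.0]
gripper_width: -0.0
```

Emit:
{"op": "play_rows", "data": {
  "travel": [
    [0, 0, 0.0015],
    [0, 0, 0.0015],
    [0, 0, 0]
  ],
  "rotation": [
    [0, 0, 0],
    [0, 0, 0],
    [0, 0, 0]
  ],
  "grip": [0, 0, 0]
}}

```text
clock: 7.73
position: [499.4, 90.9, -18.4]
ee_rot: [0.033, 0.999, -0.0, -0.0]
contact_force: [0.2, -0.8, 0.4]
gripper_width: -0.2
```

Emit:
{"op": "play_rows", "data": {
  "travel": [
    [0, 0, 0.001],
    [0, 0, 0.001],
    [0, 0, 0]
  ],
  "rotation": [
    [0, 0, 0],
    [0, 0, 0],
    [0, 0, 0]
  ],
  "grip": [0, 0, 0]
}}

```text
clock: 7.98
position: [499.5, 90.9, -20.3]
ee_rot: [0.033, 0.999, -0.0, -0.0]
contact_force: [0.5, -0.4, 0.2]
gripper_width: 0.1
```

Emit:
{"op": "play_rows", "data": {
  "travel": [
    [0, 0, 0.001],
    [0, 0, 0.001],
    [0, 0, 0]
  ],
  "rotation": [
    [0, 0, 0],
    [0, 0, 0],
    [0, 0, 0]
  ],
  "grip": [0, 0, 0]
}}

```text
clock: 8.23
position: [499.5, 90.9, -22.3]
ee_rot: [0.033, 0.999, -0.0, -0.0]
contact_force: [0.3, 0.8, 0.3]
gripper_width: -0.2
```

Emit:
{"op": "play_rows", "data": {
  "travel": [
    [0, 0, 0.001],
    [0, 0, 0.001],
    [0, 0, 0]
  ],
  "rotation": [
    [0, 0, 0],
    [0, 0, 0],
    [0, 0, 0]
  ],
  "grip": [0, 0, 0]
}}

```text
clock: 8.48
position: [499.5, 90.9, -24.3]
ee_rot: [0.033, 0.999, -0.0, -0.0]
contact_force: [-0.0, 0.7, -0.3]
gripper_width: -0.1
```

Emit:
{"op": "play_rows", "data": {
  "travel": [
    [0, 0, 0.001],
    [0, 0, 0.001],
    [0, 0, 0]
  ],
  "rotation": [
    [0, 0, 0],
    [0, 0, 0],
    [0, 0, 0]
  ],
  "grip": [0, 0, 0]
}}

```text
clock: 8.73
position: [499.8, 91.0, -25.3]
ee_rot: [0.033, 0.999, -0.0, 0.0]
contact_force: [-2.3, -0.7, 7.1]
gripper_width: 0.2
```

Emit:
{"op": "play_rows", "data": {
  "travel": [
    [0, 0, 0.001],
    [0, 0, 0.001],
    [0, 0, 0]
  ],
  "rotation": [
    [0, 0, 0],
    [0, 0, 0],
    [0, 0, 0]
  ],
  "grip": [0, 0, 0]
}}

```text
clock: 8.98
position: [499.8, 91.0, -25.4]
ee_rot: [0.032, 0.999, -0.0, 0.0]
contact_force: [-7.0, -0.1, 22.3]
gripper_width: 0.3
```

Emit:
{"op": "play_rows", "data": {
  "travel": [
    [0, 0, 0.001],
    [0, 0, 0.001],
    [0, 0, 0]
  ],
  "rotation": [
    [0, 0, 0],
    [0, 0, 0],
    [0, 0, 0]
  ],
  "grip": [0, 0, 0]
}}

```text
clock: 9.23
position: [499.8, 91.0, -25.5]
ee_rot: [0.032, 0.999, -0.0, 0.0]
contact_force: [-11.5, -0.9, 37.5]
gripper_width: 0.3
```

Emit:
{"op": "play_rows", "data": {
  "travel": [
    [0, 0, -0.01],
    [0, 0, -0.02],
    [0, 0, -0.02],
    [0, 0, -0.02]
  ],
  "rotation": [
    [0, 0, 0],
    [0, 0, 0],
    [0, 0, 0],
    [0, 0, 0]
  ],
  "grip": [0.4, 0.4, 0.4, 0.4]
}}

```text
clock: 9.57
position: [499.4, 90.8, 40.7]
ee_rot: [0.033, 0.999, -0.0, -0.0]
contact_force: [0.4, 1.2, -0.2]
gripper_width: 34.2
```

```bash
python3 -c "
from plan import *
go((512,145,30,-4,4,.4),(512,145,-19,-4,5,.4))"
```

```text
t 9.6 pos [499.4  90.8  40.7] phi -3.8 tilt [-0. -0.] w 34.2 F [ 0.4  1.2 -0.2] j [ 0.5   0.38 -0.49 -0.   -0.7  -2.14]
4 x travel [-0.0022, 0.0137, 0.0027] rot [-0.0, -0.0, 0.001] grip 0.4
5 x travel [0.0, 0.0, 0.0098] rot [0.0, 0.0, 0.0] grip 0.4
```

Emit:
{"op": "play_rows", "data": {
  "travel": [
    [-0.0022, 0.0137, 0.0027],
    [-0.0022, 0.0137, 0.0027],
    [-0.0022, 0.0137, 0.0027],
    [-0.0022, 0.0137, 0.0027],
    [0, 0, 0.0098],
    [0, 0, 0.0098],
    [0, 0, 0.0098],
    [0, 0, 0.0098],
    [0, 0, 0.0098],
    [0, 0, 0],
    [0, 0, 0]
  ],
  "rotation": [
    [0, 0, 0],
    [0, 0, 0],
    [0, 0, 0],
    [0, 0, 0],
    [0, 0, 0],
    [0, 0, 0],
    [0, 0, 0],
    [0, 0, 0],
    [0, 0, 0],
    [0, 0, 0],
    [0, 0, 0]
  ],
  "grip": [0.4, 0.4, 0.4, 0.4, 0.4, 0.4, 0.4, 0.4, 0.4, 0.4, 0.4]
}}

```text
clock: 10.48
position: [511.6, 144.4, -20.8]
ee_rot: [0.033, 0.999, -0.001, -0.001]
contact_force: [0.8, -0.5, 0.2]
gripper_width: 34.0
```

Emit:
{"op": "play_rows", "data": {
  "travel": [
    [0, 0, 0],
    [0, 0, 0],
    [0, 0, 0],
    [0, 0, 0],
    [0, 0, 0],
    [0, 0, 0]
  ],
  "rotation": [
    [0, 0, 0],
    [0, 0, 0],
    [0, 0, 0],
    [0, 0, 0],
    [0, 0, 0],
    [0, 0, 0]
  ],
  "grip": [0, 0, 0, 0, 0, 0]
}}

```text
clock: 10.98
position: [512.6, 145.2, -19.2]
ee_rot: [0.033, 0.999, 0.0, 0.001]
contact_force: [0.5, -0.6, 4.5]
gripper_width: 10.5
```

```bash
python3 -c "
from plan import *
go((512,145,25,-4,4,.0),(452,-50,45,85.7,14,0),(452,-50,-14,85.7,5,0))"
```

```text
t 11.0 pos [512.6 145.2 -19.2] phi -3.8 tilt [0.001 0.001] w 10.5 F [ 0.5 -0.6  4.5] j [ 0.58  0.51 -0.48  0.   -0.59 -2.22]
4 x travel [0.0001, -0.0001, -0.011] rot [0.0, 0.0, 0.001] grip 0.0
travel [[0.0033, -0.0142, -0.0014], [0.0049, -0.0137, -0.0014], [0.0064, -0.0131, -0.0014], [0.0078, -0.0123, -0.0014], [0.0091, -0.0114, -0.0014], [0.0103, -0.0103, -0.0014], [0.0114, -0.0091, -0.0014], [0.0124, -0.0077, -0.0014], [0.0131, -0.0063, -0.0014], [0.0138, -0.0048, -0.0014], [0.0142, -0.0032, -0.0014], [0.0145, -0.0016, -0.0014], [0.0146, -0.0, -0.0014], [0.0145, 0.0016, -0.0014]] rot 14 x [0.0, 0.0, -0.112] grip 0
5 x travel [0.0, 0.0, 0.0118] rot [0.0, 0.0, 0.0] grip 0
```

Emit:
{"op": "play_rows", "data": {
  "travel": [
    [0, 0, -0.011],
    [0, 0, -0.011],
    [0, 0, -0.011],
    [0, 0, -0.011],
    [0.0033, -0.0142, -0.0014],
    [0.0049, -0.0137, -0.0014],
    [0.0064, -0.0131, -0.0014],
    [0.0078, -0.0123, -0.0014],
    [0.0091, -0.0114, -0.0014],
    [0.0103, -0.0103, -0.0014],
    [0.0114, -0.0091, -0.0014],
    [0.0124, -0.0077, -0.0014]
  ],
  "rotation": [
    [0, 0, 0],
    [0, 0, 0],
    [0, 0, 0],
    [0, 0, 0],
    [0, 0, -0.112],
    [0, 0, -0.112],
    [0, 0, -0.112],
    [0, 0, -0.112],
    [0, 0, -0.112],
    [0, 0, -0.112],
    [0, 0, -0.112],
    [0, 0, -0.112]
  ],
  "grip": [0, 0, 0, 0, 0, 0, 0, 0, 0, 0, 0, 0]
}}

```text
clock: 11.98
position: [477.6, 32.8, 35.1]
ee_rot: [-0.406, 0.914, 0.0, -0.0]
contact_force: [0.4, 0.4, -1.2]
gripper_width: 10.8
```

Emit:
{"op": "play_rows", "data": {
  "travel": [
    [0.0131, -0.0063, -0.0014],
    [0.0138, -0.0048, -0.0014],
    [0.0142, -0.0032, -0.0014],
    [0.0145, -0.0016, -0.0014],
    [0.0146, 0, -0.0014],
    [0.0145, 0.0016, -0.0014],
    [0, 0, 0],
    [0, 0, 0]
  ],
  "rotation": [
    [0, 0, -0.112],
    [0, 0, -0.112],
    [0, 0, -0.112],
    [0, 0, -0.112],
    [0, 0, -0.112],
    [0, 0, -0.112],
    [0, 0, 0],
    [0, 0, 0]
  ],
  "grip": [0, 0, 0, 0, 0, 0, 0, 0]
}}

```text
clock: 12.65
position: [452.6, -50.6, 43.6]
ee_rot: [-0.681, 0.732, 0.0, 0.0]
contact_force: [0.3, 1.2, -0.4]
gripper_width: 10.5
```

```bash
python3 -c "
from h import *
d=optics.get_image('scene');cv2.imwrite('pics/s4.png',cv2.resize(d['image'][150:350,260:460],None,fx=3,fy=3))
print(tray(d))
from plan import *
go((452,-50,-14,85.7,5,0))"
```

```text
[[array([518.6, -49.1]), array([199.1, 292.7]), np.float64(85.4)], [array([521.2, -54. ]), array([187.5, 290.2]), np.float64(85.7)]]
t 12.7 pos [453.  -50.2  43.6] phi 85.9 tilt [0. 0.] w 10.5 F [ 0.3  0.1 -1.4] j [ 0.25  0.3  -0.61 -0.   -0.66 -0.32]
5 x travel [-0.0, 0.0002, 0.0115] rot [-0.0, 0.0, 0.001] grip 0
```

View pics/s4.png

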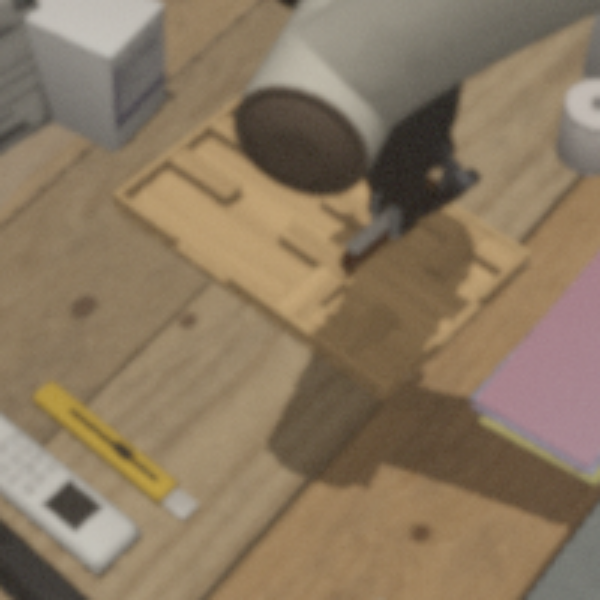

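Emit:
{"op": "play_rows", "data": {
  "travel": [
    [0, 0, 0.0116],
    [0, 0, 0.0116],
    [0, 0, 0.0116],
    [0, 0, 0.0116],
    [0, 0, 0.0116],
    [0, 0, 0],
    [0, 0, 0]
  ],
  "rotation": [
    [0, 0, 0],
    [0, 0, 0],
    [0, 0, 0],
    [0, 0, 0],
    [0, 0, 0],
    [0, 0, 0],
    [0, 0, 0]
  ],
  "grip": [0, 0, 0, 0, 0, 0, 0]
}}

```text
clock: 13.28
position: [453.1, -49.6, -14.8]
ee_rot: [-0.682, 0.731, 0.0, -0.0]
contact_force: [-0.5, 0.3, -1.1]
gripper_width: 10.7
```

Emit:
{"op": "play_rows", "data": {
  "travel": [
    [0, 0, 0],
    [0, 0, 0],
    [0, 0, 0],
    [0, 0, 0],
    [0, 0, -0.01],
    [0, 0, -0.02],
    [0, 0, -0.02],
    [0, 0, -0.02],
    [0, 0, -0.02]
  ],
  "rotation": [
    [0, 0, 0],
    [0, 0, 0],
    [0, 0, 0],
    [0, 0, 0],
    [0, 0, 0],
    [0, 0, 0],
    [0, 0, 0],
    [0, 0, 0],
    [0, 0, 0]
  ],
  "grip": [0.33, 0.33, 0.33, 0.33, 0.33, 0.33, 0.33, 0.33, 0.33]
}}

```text
clock: 14.03
position: [452.9, -50.3, 77.0]
ee_rot: [-0.682, 0.731, -0.0, 0.0]
contact_force: [-0.2, 0.3, 0.0]
gripper_width: 28.4
```

```bash
cat >> h.py <<'E'
def intray(d,c,yaw):
    """points standing above the floor of each compartment, in tray coordinates"""
    W,_,_=cloud(d);a=np.radians(yaw);x=W[...,0]-c[0];y=W[...,1]-c[1]
    T=np.stack([x*np.cos(a)+y*np.sin(a),-x*np.sin(a)+y*np.cos(a),W[...,2]],-1)
    for n,(cx,cy,lx,ly,lo) in dict(stapler=(45,-64,188,44,26),cutter=(55,-6,168,32,11),handset=(55,58,168,56,17),near=(-123,0,32,124,17),far=(-70,0,32,124,17)).items():
        m=(abs(T[...,0]-cx)<lx/2-1)&(abs(T[...,1]-cy)<ly/2-1)&(T[...,2]>lo)&(T[...,2]<60)
        P=T[m]
        if len(P)<15: print(n,"-",len(P));continue
        q=cv2.minAreaRect(P[:,:2].astype(np.float32));e=np.percentile(P[:,:2],[1,99],axis=0)
        print(n,len(P),"off",np.round(e.mean(0)-[cx,cy],1),"ext",np.ptp(e,axis=0).round(),"ang",round(q[2],1),"z50/95",np.percentile(P[:,2],[50,95]).round(1))
E
python3 -c "
from plan import *
go((515,120,40,-5,16,.4),(526,208,30,-5,4,.4),(526,208,-20,-5,5,.4))
"
```

```text
t 14.0 pos [452.9 -50.3  77. ] phi 86.0 tilt [0.001 0.   ] w 28.4 F [-0.2  0.3  0. ] j [ 0.25  0.25 -0.57  0.   -0.75 -0.32]
travel [[-0.0109, -0.0031, 0.0023], [-0.0111, -0.002, 0.0023], [-0.0113, -0.0009, 0.0023], [-0.0113, 0.0002, 0.0023], [-0.0113, 0.0013, 0.0023], [-0.0111, 0.0024, 0.0023], [-0.0108, 0.0035, 0.0023], [-0.0104, 0.0046, 0.0023], [-0.0099, 0.0056, 0.0023], [-0.0093, 0.0065, 0.0023], [-0.0086, 0.0074, 0.0023], [-0.0078, 0.0082, 0.0023], [-0.0069, 0.009, 0.0023], [-0.006, 0.0096, 0.0023], [-0.005, 0.0101, 0.0023], [-0.004, 0.0106, 0.0023]] rot 16 x [-0.0, 0.0, 0.099] grip 0.4
4 x travel [-0.0008, 0.0222, 0.0025] rot [0.0, 0.0, 0.0] grip 0.4
5 x travel [0.0, 0.0, 0.01] rot [0.0, 0.0, 0.0] grip 0.4
```

Emit:
{"op": "play_rows", "data": {
  "travel": [
    [-0.0109, -0.0031, 0.0023],
    [-0.0111, -0.002, 0.0023],
    [-0.0113, -0.0009, 0.0023],
    [-0.0113, 0.0002, 0.0023],
    [-0.0113, 0.0013, 0.0023],
    [-0.0111, 0.0024, 0.0023],
    [-0.0108, 0.0035, 0.0023],
    [-0.0104, 0.0046, 0.0023],
    [-0.0099, 0.0056, 0.0023],
    [-0.0093, 0.0065, 0.0023],
    [-0.0086, 0.0074, 0.0023],
    [-0.0078, 0.0082, 0.0023]
  ],
  "rotation": [
    [0, 0, 0.099],
    [0, 0, 0.099],
    [0, 0, 0.099],
    [0, 0, 0.099],
    [0, 0, 0.099],
    [0, 0, 0.099],
    [0, 0, 0.099],
    [0, 0, 0.099],
    [0, 0, 0.099],
    [0, 0, 0.099],
    [0, 0, 0.099],
    [0, 0, 0.099]
  ],
  "grip": [0.4, 0.4, 0.4, 0.4, 0.4, 0.4, 0.4, 0.4, 0.4, 0.4, 0.4, 0.4]
}}

```text
clock: 15.03
position: [499.6, 78.2, 48.3]
ee_rot: [-0.154, 0.988, 0.0, 0.0]
contact_force: [-0.6, -0.2, 0.5]
gripper_width: 34.1
```

Emit:
{"op": "play_rows", "data": {
  "travel": [
    [-0.0069, 0.009, 0.0023],
    [-0.006, 0.0096, 0.0023],
    [-0.005, 0.0101, 0.0023],
    [-0.004, 0.0106, 0.0023],
    [0, 0, 0]
  ],
  "rotation": [
    [0, 0, 0.099],
    [0, 0, 0.099],
    [0, 0, 0.099],
    [0, 0, 0.099],
    [0, 0, 0]
  ],
  "grip": [0.4, 0.4, 0.4, 0.4, 0.4]
}}

```text
clock: 15.45
position: [515.5, 121.8, 38.9]
ee_rot: [0.041, 0.999, 0.0, 0.001]
contact_force: [-0.1, -0.4, 0.0]
gripper_width: 34.2
```

```bash
python3 -c "
from h import *
d=optics.get_image('scene');intray(d,(522,-55),-4.3);print(tray(d));blobs(d,(420,620,150,480),6,45)
from plan import *
go((512,209,40,-5,4,.4),(512,209,-22,-5,6,.4))"
```

```text
stapler - 0
cutter - 10
handset - 4
near - 5
far 210 off [-0.4  2.5] ext [ 14. 108.] ang 86.2 z50/95 [24.2 28.8]
[[array([457.5, -46.8]), array([195. , 183.9]), np.float64(85.0)], [array([457.2, -49.7]), array([187.1, 162.5]), np.float64(85.8)]]
520 uv [295. 297.] ctr [522.9 208.5] size [ 23.9 137.1] ang 85.2 z10/50/90 [ 7.7 10.7 13.9] bgr [ 64. 131. 158.]
1350 uv [275. 313.] ctr [530.3 268.3] size [ 47.5 156.2] ang 87.2 z10/50/90 [13.1 18.2 21.3] bgr [165. 174. 177.]
1187 uv [261. 334.] ctr [514.  329.3] size [ 30.2 176.4] ang 84.9 z10/50/90 [ 8.6 34.3 38.1] bgr [50. 55. 59.]
518 uv [224. 345.] ctr [559.  393.3] size [121.9  17.9] ang 0.2 z10/50/90 [11.7 20.4 23.3] bgr [162.  167.  171.5]
381 uv [207. 374.] ctr [539.  459.6] size [ 12.9 113.5] ang 82.9 z10/50/90 [11.3 19.8 24.8] bgr [125. 136. 146.]
t 15.5 pos [514.8 120.8  38.9] phi -4.5 tilt [0. 0.] w 34.3 F [-1.  -0.2 -0.3] j [ 0.54  0.41 -0.44  0.   -0.72 -2.19]
4 x travel [0.0024, 0.0219, -0.0003] rot [0.0, 0.0, 0.002] grip 0.4
6 x travel [0.0, 0.0, 0.0103] rot [0.0, 0.0, 0.0] grip 0.4
```

Corkscrew one sits in the far short slot (offset −0.4, 2.5 mm). Now the cutter.

Emit:
{"op": "play_rows", "data": {
  "travel": [
    [0.0024, 0.0219, 0],
    [0.0024, 0.0219, 0],
    [0.0024, 0.0219, 0],
    [0.0024, 0.0219, 0],
    [0, 0, 0.0102],
    [0, 0, 0.0102],
    [0, 0, 0.0102],
    [0, 0, 0.0102],
    [0, 0, 0.0102],
    [0, 0, 0.01],
    [0, 0, 0],
    [0, 0, 0]
  ],
  "rotation": [
    [0, 0, 0.002],
    [0, 0, 0.002],
    [0, 0, 0.002],
    [0, 0, 0.002],
    [0, 0, 0],
    [0, 0, 0],
    [0, 0, 0],
    [0, 0, 0],
    [0, 0, 0],
    [0, 0, 0],
    [0, 0, 0],
    [0, 0, 0]
  ],
  "grip": [0.4, 0.4, 0.4, 0.4, 0.4, 0.4, 0.4, 0.4, 0.4, 0.4, 0.4, 0.4]
}}

```text
clock: 16.5
position: [512.1, 207.6, -23.0]
ee_rot: [0.045, 0.999, -0.001, -0.001]
contact_force: [-0.1, -0.2, 0.1]
gripper_width: 33.9
```

Emit:
{"op": "play_rows", "data": {
  "travel": [
    [0, 0, 0],
    [0, 0, 0],
    [0, 0, 0],
    [0, 0, 0],
    [0, 0, 0]
  ],
  "rotation": [
    [0, 0, 0],
    [0, 0, 0],
    [0, 0, 0],
    [0, 0, 0],
    [0, 0, 0]
  ],
  "grip": [0, 0, 0, 0, 0]
}}

```text
clock: 16.92
position: [512.7, 208.6, -21.6]
ee_rot: [0.045, 0.999, 0.0, 0.0]
contact_force: [-0.5, -0.9, 0.6]
gripper_width: 20.3
```

```bash
python3 -c "
from plan import *
go((512,209,40,-5,4,.0),(573.5,-65.2,45,-4.3,11,0),(573.5,-65.2,-17,-4.3,6,0))"
```

```text
t 16.9 pos [512.7 208.6 -21.6] phi -5.2 tilt [0.001 0.001] w 20.3 F [-0.5 -0.9  0.6] j [ 0.68  0.53 -0.43  0.   -0.61 -2.34]
4 x travel [0.0002, 0.0001, -0.0154] rot [0.0, 0.0, -0.001] grip 0.0
11 x travel [-0.0077, -0.0243, -0.0005] rot [0.0, 0.0, -0.001] grip 0
6 x travel [0.0, 0.0, 0.0103] rot [0.0, 0.0, 0.0] grip 0
```

Emit:
{"op": "play_rows", "data": {
  "travel": [
    [0, 0, -0.0154],
    [0, 0, -0.0154],
    [0, 0, -0.0154],
    [0, 0, -0.0154],
    [-0.0077, -0.0243, -0.0005],
    [-0.0077, -0.0243, -0.0005],
    [-0.0077, -0.0243, -0.0005],
    [-0.0077, -0.0243, -0.0005],
    [-0.0077, -0.0243, -0.0005],
    [-0.0077, -0.0243, -0.0005],
    [-0.0077, -0.0243, -0.0005],
    [-0.0077, -0.0243, -0.0005]
  ],
  "rotation": [
    [0, 0, 0],
    [0, 0, 0],
    [0, 0, 0],
    [0, 0, 0],
    [0, 0, -0.001],
    [0, 0, -0.001],
    [0, 0, -0.001],
    [0, 0, -0.001],
    [0, 0, -0.001],
    [0, 0, -0.001],
    [0, 0, -0.001],
    [0, 0, -0.001]
  ],
  "grip": [0, 0, 0, 0, 0, 0, 0, 0, 0, 0, 0, 0]
}}

```text
clock: 17.92
position: [556.9, 8.2, 43.6]
ee_rot: [0.041, 0.999, 0.0, -0.0]
contact_force: [0.6, 0.7, -1.4]
gripper_width: 20.0
```

Emit:
{"op": "play_rows", "data": {
  "travel": [
    [-0.0077, -0.0243, -0.0005],
    [-0.0077, -0.0243, -0.0005],
    [-0.0077, -0.0243, -0.0005],
    [0, 0, 0],
    [0, 0, 0]
  ],
  "rotation": [
    [0, 0, -0.001],
    [0, 0, -0.001],
    [0, 0, -0.001],
    [0, 0, 0],
    [0, 0, 0]
  ],
  "grip": [0, 0, 0, 0, 0]
}}

```text
clock: 18.33
position: [573.9, -66.3, 44.8]
ee_rot: [0.041, 0.999, 0.0, -0.0]
contact_force: [-0.1, 1.1, -0.9]
gripper_width: 19.9
```

```bash
python3 -c "
from plan import *
go((574,-65.2,-17,-4.3,6,0))"
```

```text
t 18.3 pos [573.9 -66.3  44.8] phi -4.7 tilt [-0.  0.] w 19.9 F [-0.1  1.1 -0.9] j [ 0.17  0.47 -0.31 -0.   -0.79 -1.82]
6 x travel [-0.0, 0.0002, 0.0103] rot [0.0, -0.0, -0.001] grip 0
```

Emit:
{"op": "play_rows", "data": {
  "travel": [
    [0, 0.0002, 0.0103],
    [0, 0.0002, 0.0103],
    [0, 0.0002, 0.0103],
    [0, 0.0002, 0.0103],
    [0, 0.0002, 0.0103],
    [0, 0, 0.0103],
    [0, 0, 0],
    [0, 0, 0]
  ],
  "rotation": [
    [0, 0, 0],
    [0, 0, 0],
    [0, 0, 0],
    [0, 0, 0],
    [0, 0, 0],
    [0, 0, 0],
    [0, 0, 0],
    [0, 0, 0]
  ],
  "grip": [0, 0, 0, 0, 0, 0, 0, 0]
}}

```text
clock: 19.0
position: [573.9, -64.0, -17.8]
ee_rot: [0.039, 0.999, -0.0, -0.001]
contact_force: [0.8, -0.5, -1.1]
gripper_width: 20.1
```

Emit:
{"op": "play_rows", "data": {
  "travel": [
    [0, 0, 0],
    [0, 0, 0],
    [0, 0, 0],
    [0, 0, -0.01],
    [0, 0, -0.02],
    [0, 0, -0.02],
    [0, 0.02, -0.02],
    [0, 0.04, 0],
    [0, 0.04, 0],
    [0, 0.04, 0],
    [0, 0.04, 0]
  ],
  "rotation": [
    [0, 0, 0],
    [0, 0, 0],
    [0, 0, 0],
    [0, 0, 0],
    [0, 0, 0],
    [0, 0, 0],
    [0, 0, 0],
    [0, 0, 0],
    [0, 0, 0],
    [0, 0, 0],
    [0, 0, 0]
  ],
  "grip": [0.38, 0.38, 0.38, 0.38, 0.38, 0.38, 0.38, 0.7, 0.7, 0.7, 0.7]
}}

```text
clock: 19.92
position: [588.7, 117.0, 54.8]
ee_rot: [0.04, 0.999, 0.0, 0.001]
contact_force: [0.7, 0.0, -0.1]
gripper_width: 59.4
```

```bash
python3 -c "
from h import *
d=optics.get_image('scene');intray(d,(522,-55),-4.3);print(tray(d));blobs(d,(420,620,150,480),6,45)
from plan import *
go((525,266,30,-4,6,.75),(525,266,-16,-4,5,.75))"
```

```text
stapler - 0
cutter 359 off [ 4.1 -0. ] ext [156.  29.] ang 0.2 z50/95 [14.8 18.9]
handset - 8
near - 7
far 208 off [ 3.  -1.5] ext [ 22. 116.] ang 88.1 z50/95 [24.3 28.7]
[[array([519.3, -45.7]), array([198.4, 295.2]), np.float64(85.5)], [array([520.4, -54.7]), array([188.3, 288.9]), np.float64(85.2)]]
1349 uv [275. 313.] ctr [528.7 268.6] size [ 47.4 154.5] ang 86.2 z10/50/90 [13.5 18.3 21.4] bgr [145. 153. 157.]
1182 uv [261. 334.] ctr [513.2 329.2] size [ 31.2 174.6] ang 84.7 z10/50/90 [ 8.8 34.2 38.1] bgr [49.5 54.  58. ]
524 uv [224. 345.] ctr [558.4 393.5] size [ 18.2 122.7] ang 89.4 z10/50/90 [11.6 20.6 23.6] bgr [162. 167. 171.]
384 uv [208. 375.] ctr [537.5 459.7] size [ 13.3 111.3] ang 82.4 z10/50/90 [11.1 19.8 24.7] bgr [122.5 134.5 144. ]
t 20.0 pos [590.7 123.5  55. ] phi -4.2 tilt [0.006 0.003] w 60.1 F [2.1 2.9 0.9] j [ 0.47  0.49 -0.24  0.   -0.83 -2.12]
6 x travel [0.0127, 0.0229, 0.0042] rot [0.001, 0.001, -0.001] grip 0.75
5 x travel [0.0, 0.0, 0.0092] rot [0.0, 0.0, 0.0] grip 0.75
```

```bash
python3 -c "
from plan import *
go((525,267.5,30,-3.8,6,.66),(525,267.5,-20,-3.8,5,.66))"
```

```text
t 20.0 pos [590.7 123.5  55. ] phi -4.2 tilt [0.006 0.003] w 60.1 F [2.1 2.9 0.9] j [ 0.47  0.49 -0.24  0.   -0.83 -2.12]
6 x travel [0.0127, 0.0231, 0.0042] rot [0.001, 0.001, -0.001] grip 0.66
5 x travel [0.0, 0.0, 0.01] rot [0.0, 0.0, 0.0] grip 0.66
```

Emit:
{"op": "play_rows", "data": {
  "travel": [
    [0.0127, 0.0231, 0.0042],
    [0.0127, 0.0231, 0.0042],
    [0.0127, 0.0231, 0.0042],
    [0.0127, 0.0231, 0.0042],
    [0.0127, 0.0231, 0.0042],
    [0.0127, 0.0231, 0.0042],
    [0, 0, 0],
    [0, 0, 0],
    [0, 0, 0]
  ],
  "rotation": [
    [0, 0, 0],
    [0, 0, 0],
    [0, 0, 0],
    [0, 0, 0],
    [0, 0, 0],
    [0, 0, 0],
    [0, 0, 0],
    [0, 0, 0],
    [0, 0, 0]
  ],
  "grip": [0.66, 0.66, 0.66, 0.66, 0.66, 0.66, 0.66, 0.66, 0.66]
}}

```text
clock: 20.72
position: [523.6, 259.4, 28.7]
ee_rot: [0.039, 0.999, 0.0, 0.0]
contact_force: [0.4, -0.2, -0.1]
gripper_width: 56.5
```

```bash
python3 -c "
from plan import *
go((525,267.5,-20,-3.8,5,.66))"
```

```text
t 20.7 pos [523.6 259.4  28.7] phi -4.5 tilt [0.001 0.   ] w 56.5 F [ 0.4 -0.2 -0.1] j [ 0.74  0.5  -0.31  0.   -0.76 -2.39]
5 x travel [-0.0001, 0.0016, 0.0097] rot [0.0, 0.0, -0.003] grip 0.66
```

Emit:
{"op": "play_rows", "data": {
  "travel": [
    [-0.001, 0.004, 0.005],
    [0, 0.004, 0.006],
    [0, 0, 0.0125],
    [0, 0, 0.0125],
    [0, 0, 0.0125],
    [0, 0, 0],
    [0, 0, 0]
  ],
  "rotation": [
    [0, 0, -0.006],
    [0, 0, -0.006],
    [0, 0, 0],
    [0, 0, 0],
    [0, 0, 0],
    [0, 0, 0],
    [0, 0, 0]
  ],
  "grip": [0.66, 0.66, 0.66, 0.66, 0.66, 0.66, 0.66]
}}

```text
clock: 21.3
position: [524.9, 266.5, -21.4]
ee_rot: [0.034, 0.999, -0.001, -0.001]
contact_force: [0.3, 1.1, 1.4]
gripper_width: 56.1
```

Emit:
{"op": "play_rows", "data": {
  "travel": [
    [0, 0, 0],
    [0, 0, 0],
    [0, 0, 0],
    [0, 0, 0],
    [0, 0, 0]
  ],
  "rotation": [
    [0, 0, 0],
    [0, 0, 0],
    [0, 0, 0],
    [0, 0, 0],
    [0, 0, 0]
  ],
  "grip": [0.2, 0.2, 0.2, 0.2, 0.2]
}}

```text
clock: 21.72
position: [525.5, 267.7, -19.7]
ee_rot: [0.034, 0.999, 0.0, 0.001]
contact_force: [0.2, -0.4, 2.2]
gripper_width: 43.9
```

```bash
python3 -c "
from plan import *
go((525,267.5,40,-3.8,4,0),(576,-1.3,45,-4.3,11,0),(576,-1.3,-15,-4.3,6,0))"
```

```text
t 21.7 pos [525.5 267.7 -19.7] phi -3.8 tilt [0.001 0.001] w 43.9 F [ 0.2 -0.4  2.2] j [ 0.75  0.57 -0.33  0.   -0.66 -2.38]
4 x travel [0.0001, -0.0, -0.0149] rot [0.0, 0.0, -0.0] grip 0
11 x travel [-0.0062, -0.0241, -0.0005] rot [0.0, 0.0, 0.001] grip 0
6 x travel [0.0, 0.0, 0.01] rot [0.0, 0.0, 0.0] grip 0
```

Emit:
{"op": "play_rows", "data": {
  "travel": [
    [0, 0, -0.0149],
    [0, 0, -0.0149],
    [0, 0, -0.0149],
    [0, 0, -0.0149],
    [-0.0063, -0.0241, -0.0005],
    [-0.0063, -0.0241, -0.0005],
    [-0.0063, -0.0241, -0.0005],
    [-0.0063, -0.0241, -0.0005],
    [-0.0063, -0.0241, -0.0005],
    [-0.0063, -0.0241, -0.0005],
    [-0.0063, -0.0241, -0.0005],
    [-0.0063, -0.0241, -0.0005]
  ],
  "rotation": [
    [0, 0, 0],
    [0, 0, 0],
    [0, 0, 0],
    [0, 0, 0],
    [0, 0, 0.001],
    [0, 0, 0.001],
    [0, 0, 0.001],
    [0, 0, 0.001],
    [0, 0, 0.001],
    [0, 0, 0.001],
    [0, 0, 0.001],
    [0, 0, 0.001]
  ],
  "grip": [0, 0, 0, 0, 0, 0, 0, 0, 0, 0, 0, 0]
}}

```text
clock: 22.72
position: [561.3, 70.3, 42.9]
ee_rot: [0.038, 0.999, -0.0, -0.0]
contact_force: [0.1, 0.6, -1.2]
gripper_width: 43.9
```

Emit:
{"op": "play_rows", "data": {
  "travel": [
    [-0.0063, -0.0241, -0.0005],
    [-0.0063, -0.0241, -0.0005],
    [-0.0063, -0.0241, -0.0005],
    [0, 0, 0],
    [0, 0, 0],
    [0, 0, 0]
  ],
  "rotation": [
    [0, 0, 0],
    [0, 0, 0],
    [0, 0, 0],
    [0, 0, 0],
    [0, 0, 0],
    [0, 0, 0]
  ],
  "grip": [0, 0, 0, 0, 0, 0]
}}

```text
clock: 23.22
position: [574.7, -1.9, 44.4]
ee_rot: [0.038, 0.999, 0.0, -0.0]
contact_force: [-0.8, -0.0, -1.3]
gripper_width: 43.9
```

```bash
python3 -c "
from plan import *
go((577,-1.5,-15,-4.3,6,0))"
```

```text
t 23.2 pos [574.7  -1.9  44.4] phi -4.3 tilt [-0.001  0.   ] w 43.9 F [-0.8 -0.  -1.3] j [ 0.28  0.47 -0.32 -0.   -0.79 -1.92]
6 x travel [-0.0004, 0.0001, 0.0099] rot [0.0, -0.0, -0.0] grip 0
```

Emit:
{"op": "play_rows", "data": {
  "travel": [
    [-0.0005, 0, 0.01],
    [-0.0004, 0, 0.01],
    [-0.0004, 0, 0.01],
    [-0.0004, 0, 0.01],
    [-0.0004, 0, 0.01],
    [0, 0, 0.01],
    [0, 0, 0],
    [0, 0, 0]
  ],
  "rotation": [
    [0, 0, 0],
    [0, 0, 0],
    [0, 0, 0],
    [0, 0, 0],
    [0, 0, 0],
    [0, 0, 0],
    [0, 0, 0],
    [0, 0, 0]
  ],
  "grip": [0, 0, 0, 0, 0, 0, 0, 0]
}}

```text
clock: 23.88
position: [577.0, -2.1, -16.2]
ee_rot: [0.037, 0.999, -0.0, -0.0]
contact_force: [1.1, -0.5, -1.6]
gripper_width: 43.4
```

Emit:
{"op": "play_rows", "data": {
  "travel": [
    [0, 0, 0],
    [0, 0, 0],
    [0, 0, 0],
    [0, 0, -0.01],
    [0, 0, -0.02],
    [0, 0, -0.02],
    [0, 0.02, -0.02],
    [0, 0.04, -0.005],
    [0, 0.04, 0],
    [0, 0.04, 0],
    [0, 0.04, 0]
  ],
  "rotation": [
    [0, 0, 0],
    [0, 0, 0],
    [0, 0, 0],
    [0, 0, 0],
    [0, 0, 0],
    [0, 0, 0],
    [0, 0, 0],
    [0, 0, 0],
    [0, 0, 0],
    [0, 0, 0],
    [0, 0, 0]
  ],
  "grip": [0.62, 0.62, 0.62, 0.62, 0.62, 0.62, 0.62, 0.62, 0.62, 0.62, 0.62]
}}

```text
clock: 24.8
position: [591.0, 179.0, 61.3]
ee_rot: [0.038, 0.999, 0.001, 0.001]
contact_force: [1.2, 0.4, -0.9]
gripper_width: 52.9
```

```bash
python3 -c "
from h import *
d=optics.get_image('scene');intray(d,(522,-55),-4.3);print(tray(d));blobs(d,(420,620,190,480),6,45)
from plan import *
go((515,329,50,-5.5,8,.62),(515,329,-7,-5.5,5,.62))"
```

```text
stapler - 0
cutter 291 off [-13.2  -0.1] ext [129.  29.] ang 1.1 z50/95 [14.4 19.4]
handset 809 off [-5.4  0.6] ext [141.  44.] ang 0.4 z50/95 [22.1 26.1]
near - 5
far 213 off [ 0.7 -0. ] ext [ 17. 114.] ang 2.9 z50/95 [23.8 28.8]
[[array([501.2, -48.1]), array([196.8, 269.6]), np.float64(85.3)], [array([504.1, -53.5]), array([186.9, 258.2]), np.float64(84.5)]]
1181 uv [261. 334.] ctr [514.9 328.6] size [ 38.  176.3] ang 87.7 z10/50/90 [ 8.3 34.2 38.1] bgr [44. 48. 52.]
528 uv [224. 345.] ctr [559.  393.4] size [ 17.9 121.7] ang 89.8 z10/50/90 [11.2 20.4 23.6] bgr [161. 165. 169.]
373 uv [207. 374.] ctr [537.8 459.7] size [ 13. 112.] ang 82.7 z10/50/90 [12.  20.4 24.6] bgr [127. 139. 147.]
t 24.9 pos [592.9 185.9  61.4] phi -4.0 tilt [0.006 0.003] w 53.3 F [ 2.8  3.5 -0.2] j [ 0.56  0.51 -0.19  0.   -0.87 -2.2 ]
8 x travel [0.011, 0.0172, 0.0014] rot [0.0, 0.001, 0.003] grip 0.62
5 x travel [0.0, 0.0, 0.0114] rot [0.0, 0.0, 0.0] grip 0.62
```

Emit:
{"op": "play_rows", "data": {
  "travel": [
    [0.011, 0.0173, 0.0014],
    [0.011, 0.0173, 0.0014],
    [0.011, 0.0173, 0.0014],
    [0.011, 0.0173, 0.0014],
    [0.011, 0.0173, 0.0014],
    [0.011, 0.0173, 0.0014],
    [0.011, 0.0173, 0.0014],
    [0.011, 0.0173, 0.0014],
    [0, 0, 0],
    [0, 0, 0],
    [0, 0, 0]
  ],
  "rotation": [
    [0, 0, 0.003],
    [0, 0, 0.003],
    [0, 0, 0.003],
    [0, 0, 0.003],
    [0, 0, 0.003],
    [0, 0, 0.003],
    [0, 0, 0.003],
    [0, 0, 0.003],
    [0, 0, 0],
    [0, 0, 0],
    [0, 0, 0]
  ],
  "grip": [0.62, 0.62, 0.62, 0.62, 0.62, 0.62, 0.62, 0.62, 0.62, 0.62, 0.62]
}}

```text
clock: 25.77
position: [515.0, 322.5, 49.0]
ee_rot: [0.05, 0.999, 0.0, 0.0]
contact_force: [-0.0, -0.6, -0.4]
gripper_width: 52.7
```

```bash
python3 -c "
from plan import *
go((514,329,-7,-5.5,5,.62))"
```

```text
t 25.8 pos [515.  322.5  49. ] phi -5.7 tilt [0. 0.] w 52.7 F [-0.  -0.6 -0.4] j [ 0.83  0.5  -0.23  0.   -0.84 -2.5 ]
5 x travel [0.0003, 0.0013, 0.0112] rot [0.0, 0.0, -0.001] grip 0.62
```

Emit:
{"op": "play_rows", "data": {
  "travel": [
    [0.0003, 0.0035, 0.0112],
    [0.0003, 0.003, 0.0112],
    [0.0003, 0, 0.0112],
    [0, 0, 0.0112],
    [0, 0, 0.0112],
    [0, 0, 0],
    [0, 0, 0]
  ],
  "rotation": [
    [0, 0, 0],
    [0, 0, 0],
    [0, 0, 0],
    [0, 0, 0],
    [0, 0, 0],
    [0, 0, 0],
    [0, 0, 0]
  ],
  "grip": [0.62, 0.62, 0.62, 0.62, 0.62, 0.62, 0.62]
}}

```text
clock: 26.35
position: [514.1, 328.5, -9.0]
ee_rot: [0.05, 0.999, -0.001, -0.001]
contact_force: [0.5, -0.3, 0.7]
gripper_width: 52.7
```

Emit:
{"op": "play_rows", "data": {
  "travel": [
    [0, 0, 0],
    [0, 0, 0],
    [0, 0, 0],
    [0, 0, 0],
    [0, 0, 0],
    [0, 0, 0]
  ],
  "rotation": [
    [0, 0, 0],
    [0, 0, 0],
    [0, 0, 0],
    [0, 0, 0],
    [0, 0, 0],
    [0, 0, 0]
  ],
  "grip": [0.1, 0.1, 0.1, 0.1, 0.1, 0.1]
}}

```text
clock: 26.85
position: [515.0, 329.6, -6.7]
ee_rot: [0.049, 0.999, 0.0, 0.001]
contact_force: [-0.7, -1.1, 4.3]
gripper_width: 25.3
```

```bash
python3 -c "
from plan import *
go((514,329,60,-5.5,5,0),(562.1,-122.5,60,-4.3,18,0),(562.1,-122.5,-2,-4.3,6,0))"
```

```text
t 26.9 pos [515.  329.6  -6.7] phi -5.7 tilt [0.001 0.001] w 25.3 F [-0.7 -1.1  4.3] j [ 0.83  0.58 -0.27  0.   -0.72 -2.5 ]
5 x travel [0.0002, -0.0001, -0.0133] rot [0.0, 0.0, -0.001] grip 0
18 x travel [-0.0051, -0.0247, 0.0] rot [0.0, 0.0, -0.001] grip 0
6 x travel [0.0, 0.0, 0.0103] rot [0.0, 0.0, 0.0] grip 0
```

Emit:
{"op": "play_rows", "data": {
  "travel": [
    [0, 0, -0.0133],
    [0, 0, -0.0133],
    [0, 0, -0.0133],
    [0, 0, -0.0133],
    [0, 0, -0.0133],
    [-0.0051, -0.0247, 0],
    [-0.0051, -0.0247, 0],
    [-0.0051, -0.0247, 0],
    [-0.0051, -0.0247, 0],
    [-0.0051, -0.0247, 0],
    [-0.0051, -0.0247, 0],
    [-0.0051, -0.0247, 0]
  ],
  "rotation": [
    [0, 0, 0],
    [0, 0, 0],
    [0, 0, 0],
    [0, 0, 0],
    [0, 0, 0],
    [0, 0, -0.001],
    [0, 0, -0.001],
    [0, 0, -0.001],
    [0, 0, -0.001],
    [0, 0, -0.001],
    [0, 0, -0.001],
    [0, 0, -0.001]
  ],
  "grip": [0, 0, 0, 0, 0, 0, 0, 0, 0, 0, 0, 0]
}}

```text
clock: 27.85
position: [532.7, 152.4, 58.0]
ee_rot: [0.046, 0.999, -0.0, -0.001]
contact_force: [-0.6, -0.7, -2.4]
gripper_width: 25.3
```

Emit:
{"op": "play_rows", "data": {
  "travel": [
    [-0.0051, -0.0247, 0],
    [-0.0051, -0.0247, 0],
    [-0.0051, -0.0247, 0],
    [-0.0051, -0.0247, 0],
    [-0.0051, -0.0247, 0],
    [-0.0051, -0.0247, 0],
    [-0.0051, -0.0247, 0],
    [-0.0051, -0.0247, 0],
    [-0.0051, -0.0247, 0],
    [-0.0051, -0.0247, 0],
    [-0.0051, -0.0247, 0],
    [0, 0, 0]
  ],
  "rotation": [
    [0, 0, -0.001],
    [0, 0, -0.001],
    [0, 0, -0.001],
    [0, 0, -0.001],
    [0, 0, -0.001],
    [0, 0, -0.001],
    [0, 0, -0.001],
    [0, 0, -0.001],
    [0, 0, -0.001],
    [0, 0, -0.001],
    [0, 0, -0.001],
    [0, 0, 0]
  ],
  "grip": [0, 0, 0, 0, 0, 0, 0, 0, 0, 0, 0, 0]
}}

```text
clock: 28.85
position: [565.3, -125.1, 57.8]
ee_rot: [0.043, 0.999, -0.0, -0.001]
contact_force: [0.2, 0.4, -3.1]
gripper_width: 25.7
```

Emit:
{"op": "play_rows", "data": {
  "travel": [
    [0, 0, 0]
  ],
  "rotation": [
    [0, 0, 0]
  ],
  "grip": [0]
}}

```text
clock: 28.93
position: [564.9, -122.8, 57.8]
ee_rot: [0.042, 0.999, 0.0, -0.001]
contact_force: [-0.0, -0.3, -2.7]
gripper_width: 25.7
```

```bash
python3 -c "
from plan import *
go((563,-122.5,-2,-4.3,6,0))"
```

```text
t 28.9 pos [ 564.9 -122.8   57.8] phi -4.8 tilt [-0.002  0.001] w 25.7 F [-0.  -0.3 -2.7] j [ 0.07  0.45 -0.3  -0.   -0.82 -1.72]
6 x travel [0.0003, 0.0, 0.01] rot [0.0, -0.0, -0.002] grip 0
```

Emit:
{"op": "play_rows", "data": {
  "travel": [
    [0.0003, 0, 0.01],
    [0.0003, 0, 0.01],
    [0.0003, 0, 0.01],
    [0.0003, 0, 0.01],
    [0.0003, 0, 0.01],
    [0.0003, 0, 0.01],
    [0, 0, 0],
    [0, 0, 0]
  ],
  "rotation": [
    [0, 0, -0.002],
    [0, 0, -0.002],
    [0, 0, -0.002],
    [0, 0, -0.002],
    [0, 0, 0],
    [0, 0, 0],
    [0, 0, 0],
    [0, 0, 0]
  ],
  "grip": [0, 0, 0, 0, 0, 0, 0, 0]
}}

```text
clock: 29.6
position: [563.7, -121.5, -1.9]
ee_rot: [0.036, 0.999, -0.0, -0.001]
contact_force: [-0.3, -0.1, -2.7]
gripper_width: 25.5
```

Emit:
{"op": "play_rows", "data": {
  "travel": [
    [0, 0, 0],
    [0, 0, 0],
    [0, 0, 0],
    [0, 0, -0.01],
    [0, 0, -0.02],
    [0, 0, -0.02],
    [0, 0.02, -0.02],
    [0, 0.04, -0.005],
    [0, 0.04, 0],
    [0, 0.04, 0],
    [0, 0.04, 0],
    [0, 0.04, 0]
  ],
  "rotation": [
    [0, 0, 0],
    [0, 0, 0],
    [0, 0, 0],
    [0, 0, 0],
    [0, 0, 0],
    [0, 0, 0],
    [0, 0, 0],
    [0, 0, 0],
    [0, 0, 0],
    [0, 0, 0],
    [0, 0, 0],
    [0, 0, 0]
  ],
  "grip": [0.48, 0.48, 0.48, 0.48, 0.48, 0.48, 0.48, 0.4, 0.4, 0.4, 0.4, 0.4]
}}

```text
clock: 30.6
position: [580.4, 99.7, 75.6]
ee_rot: [0.037, 0.999, 0.0, 0.001]
contact_force: [0.8, -0.7, -0.1]
gripper_width: 34.2
```

Emit:
{"op": "play_rows", "data": {
  "travel": [
    [0.005, 0.04, 0],
    [0.005, 0.04, 0],
    [0.005, 0.04, 0],
    [0, 0, 0]
  ],
  "rotation": [
    [0, 0, 0.01],
    [0, 0, 0.01],
    [0, 0, 0.01],
    [0, 0, 0]
  ],
  "grip": [0.4, 0.4, 0.4, 0.4]
}}

```text
clock: 30.93
position: [576.0, 225.4, 75.5]
ee_rot: [0.048, 0.999, 0.001, 0.002]
contact_force: [0.5, -0.9, -0.2]
gripper_width: 33.9
```

```bash
python3 -c "
from h import *
d=optics.get_image('scene');intray(d,(522,-55),-4.3);print(tray(d));print(tool(d,'cork',(538,460)));blobs(d,(420,620,410,500),6,45)
cv2.imwrite('pics/s5.png',cv2.resize(d['image'][150:300,270:470],None,fx=3,fy=3))
from plan import *
go((538,459.8,60,-7,8,.4),(538,459.8,-20,-7,6,.4))"
```

```text
stapler 275 off [-51.1   2.8] ext [71. 27.] ang 89.3 z50/95 [38.7 42.8]
cutter 187 off [-32.6   0.1] ext [83. 29.] ang 89.4 z50/95 [14.6 19.4]
handset 586 off [-24.8   1.1] ext [101.  44.] ang 87.6 z50/95 [22.  26.2]
near - 6
far 210 off [2.8 1.6] ext [ 21. 110.] ang 0.4 z50/95 [23.9 29.1]
[[array([480.3, -49.2]), array([197.7, 218.1]), np.float64(85.3)], [array([481.3, -50.7]), array([187.1, 209.2]), np.float64(85.6)]]
(array([536.1, 460.2]), np.float64(-7.2), (np.float64(105.0), np.float64(11.0)), 21.4, np.int32(311))
375 uv [207. 374.] ctr [538.2 460. ] size [ 13.2 112.2] ang 83.4 z10/50/90 [11.7 20.  24.8] bgr [124. 136. 145.]
t 31.0 pos [575.4 222.6  75.2] phi -5.6 tilt [0.002 0.001] w 34.6 F [ 0.3 -0.3  0.2] j [ 0.63  0.49 -0.18  0.   -0.9  -2.3 ]
travel [[0.0076, 0.029, 0.0019], [0.0076, 0.029, 0.0019], [0.0077, 0.029, 0.0019], [0.0078, 0.029, 0.0019], [0.0079, 0.029, 0.0019], [0.008, 0.0289, 0.0019], [0.0081, 0.0289, 0.0019], [0.0082, 0.0289, 0.0019]] rot 8 x [0.0, 0.0, 0.003] grip 0.4
6 x travel [0.0, 0.0, 0.0133] rot [0.0, 0.0, 0.0] grip 0.4
```

View pics/s5.png

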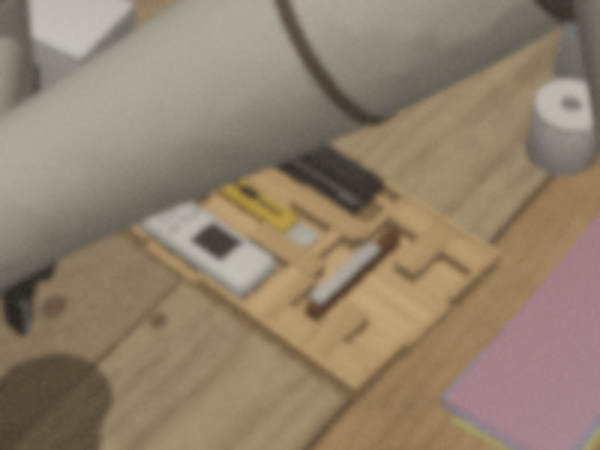

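Emit:
{"op": "play_rows", "data": {
  "travel": [
    [0.0077, 0.029, 0.0019],
    [0.0077, 0.029, 0.0019],
    [0.0077, 0.029, 0.0019],
    [0.0078, 0.029, 0.0019],
    [0.0079, 0.029, 0.0019],
    [0.008, 0.029, 0.0019],
    [0.0081, 0.0289, 0.0019],
    [0.0082, 0.0289, 0.0019],
    [0, 0, 0],
    [0, 0, 0],
    [0, 0, 0]
  ],
  "rotation": [
    [0, 0, 0.003],
    [0, 0, 0.003],
    [0, 0, 0.003],
    [0, 0, 0.003],
    [0, 0, 0.003],
    [0, 0, 0.003],
    [0, 0, 0.003],
    [0, 0, 0.003],
    [0, 0, 0],
    [0, 0, 0],
    [0, 0, 0]
  ],
  "grip": [0.4, 0.4, 0.4, 0.4, 0.4, 0.4, 0.4, 0.4, 0.4, 0.4, 0.4]
}}

```text
clock: 31.9
position: [538.9, 455.0, 59.1]
ee_rot: [0.064, 0.998, -0.0, -0.0]
contact_force: [0.7, -0.5, -0.8]
gripper_width: 34.3
```

```bash
python3 -c "
from plan import *
go((537.5,460,-19,-7,6,.4))"
```

```text
t 31.9 pos [538.9 455.   59.1] phi -7.3 tilt [-0. -0.] w 34.3 F [ 0.7 -0.5 -0.8] j [ 0.93  0.64  0.05 -0.   -0.99 -2.63]
6 x travel [0.0003, 0.0008, 0.013] rot [-0.0, -0.0, -0.001] grip 0.4
```

Emit:
{"op": "play_rows", "data": {
  "travel": [
    [0.0005, 0.0025, 0.013],
    [0.0005, 0.0025, 0.013],
    [0.0003, 0, 0.013],
    [0, 0, 0.013],
    [0, 0, 0.013],
    [0, 0, 0.013],
    [0, 0, 0],
    [0, 0, 0]
  ],
  "rotation": [
    [0, 0, 0],
    [0, 0, 0],
    [0, 0, 0],
    [0, 0, 0],
    [0, 0, 0],
    [0, 0, 0],
    [0, 0, 0],
    [0, 0, 0]
  ],
  "grip": [0.4, 0.4, 0.4, 0.4, 0.4, 0.4, 0.4, 0.4]
}}

```text
clock: 32.57
position: [537.6, 460.5, -20.9]
ee_rot: [0.064, 0.998, -0.001, -0.001]
contact_force: [-1.0, -0.3, -0.2]
gripper_width: 34.0
```

Emit:
{"op": "play_rows", "data": {
  "travel": [
    [0, 0, 0],
    [0, 0, 0],
    [0, 0, 0],
    [0, 0, 0],
    [0, 0, 0]
  ],
  "rotation": [
    [0, 0, 0],
    [0, 0, 0],
    [0, 0, 0],
    [0, 0, 0],
    [0, 0, 0]
  ],
  "grip": [0, 0, 0, 0, 0]
}}

```text
clock: 32.98
position: [538.4, 461.8, -18.2]
ee_rot: [0.063, 0.998, 0.001, 0.001]
contact_force: [-0.4, 0.2, 2.9]
gripper_width: 10.6
```

```bash
python3 -c "
from plan import *
go((537.5,460,55,-7,5,.0),(440,150,65,85.7,18,0),(399.3,-46.1,65,85.7,9,0),(399.3,-46.1,-15,85.7,7,0))"
```

```text
t 33.0 pos [538.4 461.8 -18.2] phi -7.3 tilt [0.001 0.002] w 10.6 F [-0.4  0.2  2.9] j [ 0.94  0.72  0.    0.   -0.85 -2.63]
5 x travel [0.0001, -0.0004, -0.0146] rot [0.0, 0.0, -0.001] grip 0.0
travel [[0.0033, -0.0178, -0.0006], [0.0049, -0.0174, -0.0006], [0.0064, -0.0169, -0.0006], [0.0079, -0.0162, -0.0006], [0.0093, -0.0155, -0.0006], [0.0107, -0.0146, -0.0006], [0.0119, -0.0136, -0.0006], [0.0131, -0.0124, -0.0006], [0.0142, -0.0112, -0.0006], [0.0151, -0.0099, -0.0006], [0.0159, -0.0085, -0.0006], [0.0166, -0.007, -0.0006], [0.0172, -0.0055, -0.0006], [0.0176, -0.0039, -0.0006], [0.0179, -0.0023, -0.0006], [0.018, -0.0007, -0.0006], [0.018, 0.0009, -0.0006], [0.0179, 0.0025, -0.0006]] rot 18 x [0.0, 0.0, -0.09] grip 0
9 x travel [0.0221, 0.0029, 0.0] rot [0.0, 0.0, 0.0] grip 0
7 x travel [0.0, 0.0, 0.0114] rot [0.0, 0.0, 0.0] grip 0
```

Emit:
{"op": "play_rows", "data": {
  "travel": [
    [0, 0, -0.0146],
    [0, 0, -0.0146],
    [0, 0, -0.0146],
    [0, 0, -0.0146],
    [0, 0, -0.0146],
    [0.0033, -0.0178, -0.0006],
    [0.0049, -0.0174, -0.0006],
    [0.0064, -0.0169, -0.0006],
    [0.0079, -0.0162, -0.0006],
    [0.0093, -0.0155, -0.0006],
    [0.0107, -0.0146, -0.0006],
    [0.0119, -0.0136, -0.0006]
  ],
  "rotation": [
    [0, 0, 0],
    [0, 0, 0],
    [0, 0, 0],
    [0, 0, 0],
    [0, 0, 0],
    [0, 0, -0.09],
    [0, 0, -0.09],
    [0, 0, -0.09],
    [0, 0, -0.09],
    [0, 0, -0.09],
    [0, 0, -0.09],
    [0, 0, -0.09]
  ],
  "grip": [0, 0, 0, 0, 0, 0, 0, 0, 0, 0, 0, 0]
}}

```text
clock: 33.98
position: [498.9, 339.7, 57.9]
ee_rot: [-0.251, 0.968, 0.0, -0.0]
contact_force: [-0.3, -0.2, -1.1]
gripper_width: 10.4
```

Emit:
{"op": "play_rows", "data": {
  "travel": [
    [0.0131, -0.0124, -0.0006],
    [0.0142, -0.0112, -0.0006],
    [0.0151, -0.0099, -0.0006],
    [0.0159, -0.0085, -0.0006],
    [0.0166, -0.007, -0.0006],
    [0.0172, -0.0055, -0.0006],
    [0.0176, -0.0039, -0.0006],
    [0.0179, -0.0023, -0.0006],
    [0.018, -0.0007, -0.0006],
    [0.018, 0.0009, -0.0006],
    [0.0179, 0.0025, -0.0006],
    [0.0221, 0.0029, 0]
  ],
  "rotation": [
    [0, 0, -0.09],
    [0, 0, -0.09],
    [0, 0, -0.09],
    [0, 0, -0.09],
    [0, 0, -0.09],
    [0, 0, -0.09],
    [0, 0, -0.09],
    [0, 0, -0.09],
    [0, 0, -0.09],
    [0, 0, -0.09],
    [0, 0, -0.09],
    [0, 0, 0]
  ],
  "grip": [0, 0, 0, 0, 0, 0, 0, 0, 0, 0, 0, 0]
}}

```text
clock: 34.98
position: [434.4, 129.4, 64.9]
ee_rot: [-0.68, 0.733, -0.0, 0.001]
contact_force: [-0.0, 0.1, -0.7]
gripper_width: 10.8
```

Emit:
{"op": "play_rows", "data": {
  "travel": [
    [0.0221, 0.0029, 0],
    [0.0221, 0.0029, 0],
    [0.0221, 0.0029, 0],
    [0.0221, 0.0029, 0],
    [0.0221, 0.0029, 0],
    [0.0221, 0.0029, 0],
    [0.0221, 0.0029, 0],
    [0.0221, 0.0029, 0],
    [0, 0, 0],
    [0, 0, 0],
    [0, 0, 0]
  ],
  "rotation": [
    [0, 0, 0],
    [0, 0, 0],
    [0, 0, 0],
    [0, 0, 0],
    [0, 0, 0],
    [0, 0, 0],
    [0, 0, 0],
    [0, 0, 0],
    [0, 0, 0],
    [0, 0, 0],
    [0, 0, 0]
  ],
  "grip": [0, 0, 0, 0, 0, 0, 0, 0, 0, 0, 0]
}}

```text
clock: 35.9
position: [398.1, -44.5, 64.8]
ee_rot: [-0.679, 0.734, -0.0, 0.0]
contact_force: [0.0, -0.0, -1.5]
gripper_width: 10.4
```

```bash
python3 -c "
from h import *
d=optics.get_image('scene');print(tray(d));cv2.imwrite('pics/s6.png',cv2.resize(d['image'][150:300,270:470],None,fx=3,fy=3))
from plan import *
go((399.3,-46.1,-14,85.7,7,0))"
```

```text
[[array([514.5, -48.6]), array([199.9, 301.2]), np.float64(85.9)], [array([521.2, -52.2]), array([185.9, 291.5]), np.float64(86.3)]]
t 36.0 pos [398.1 -44.3  64.7] phi 85.6 tilt [0.001 0.   ] w 10.0 F [-0.5  0.2 -0.5] j [ 0.3   0.18 -0.71  0.   -0.68 -0.38]
7 x travel [0.0003, -0.0002, 0.0112] rot [-0.0, 0.0, -0.0] grip 0
```

View pics/s6.png

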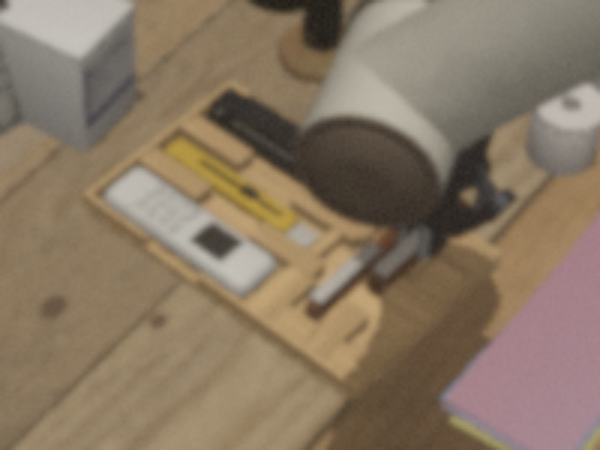

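Emit:
{"op": "play_rows", "data": {
  "travel": [
    [0.0003, -0.0002, 0.0112],
    [0.0003, -0.0002, 0.0112],
    [0.0003, -0.0002, 0.0112],
    [0.0003, -0.0002, 0.0112],
    [0.0003, -0.0002, 0.0112],
    [0.0003, -0.0002, 0.0112],
    [0, 0, 0.0112],
    [0, 0, 0],
    [0, 0, 0]
  ],
  "rotation": [
    [0, 0, 0],
    [0, 0, 0],
    [0, 0, 0],
    [0, 0, 0],
    [0, 0, 0],
    [0, 0, 0],
    [0, 0, 0],
    [0, 0, 0],
    [0, 0, 0]
  ],
  "grip": [0, 0, 0, 0, 0, 0, 0, 0, 0]
}}

```text
clock: 36.7
position: [399.1, -45.8, -14.2]
ee_rot: [-0.68, 0.734, 0.0, -0.0]
contact_force: [-0.2, 0.7, -0.2]
gripper_width: 10.4
```

Emit:
{"op": "play_rows", "data": {
  "travel": [
    [0, 0, 0],
    [0, 0, 0],
    [0, 0, 0],
    [0, 0, -0.01],
    [0, 0, -0.02],
    [0, 0, -0.02],
    [0, 0, -0.02],
    [0, 0, -0.02]
  ],
  "rotation": [
    [0, 0, 0],
    [0, 0, 0],
    [0, 0, 0],
    [0, 0, 0],
    [0, 0, 0],
    [0, 0, 0],
    [0, 0, 0],
    [0, 0, 0]
  ],
  "grip": [0.3, 0.3, 0.3, 0.3, 0.3, 0.3, 0.3, 0.3]
}}

```text
clock: 37.37
position: [398.6, -46.6, 77.4]
ee_rot: [-0.679, 0.734, -0.0, 0.0]
contact_force: [0.8, 0.3, -0.3]
gripper_width: 25.9
```

```bash
python3 -c "
from plan import *
go((480,-220,90,85.7,8,1),(522,-230,90,85.7,2,1),(522,-230,-12,85.7,8,1))"
```

```text
t 37.4 pos [398.6 -46.6  77.4] phi 85.5 tilt [0. 0.] w 25.9 F [ 0.8  0.3 -0.3] j [ 0.29  0.16 -0.69 -0.   -0.72 -0.37]
8 x travel [0.0208, -0.0118, -0.0016] rot [-0.0, 0.0, -0.0] grip 1
2 x travel [0.0034, -0.0213, 0.0] rot [0.0, 0.0, 0.0] grip 1
8 x travel [0.0, 0.0, 0.0127] rot [0.0, 0.0, 0.0] grip 1
```

```bash
python3 -c "
from plan import *
go((528,-190,80,89.5,8,1),(528,-190,-22,89.5,8,1))"
```

```text
t 37.4 pos [398.6 -46.6  77.4] phi 85.5 tilt [0. 0.] w 25.9 F [ 0.8  0.3 -0.3] j [ 0.29  0.16 -0.69 -0.   -0.72 -0.37]
travel [[0.0166, -0.0175, -0.0003], [0.0168, -0.0174, -0.0003], [0.0169, -0.0172, -0.0003], [0.0171, -0.0171, -0.0003], [0.0172, -0.0169, -0.0003], [0.0174, -0.0168, -0.0003], [0.0175, -0.0166, -0.0003], [0.0176, -0.0165, -0.0003]] rot 8 x [-0.0, 0.0, -0.009] grip 1
8 x travel [0.0, 0.0, 0.0127] rot [0.0, 0.0, 0.0] grip 1
```

Emit:
{"op": "play_rows", "data": {
  "travel": [
    [0.0166, -0.0175, 0],
    [0.0168, -0.0174, 0],
    [0.0169, -0.0172, 0],
    [0.0171, -0.0171, 0],
    [0.0172, -0.0169, 0],
    [0.0174, -0.0168, 0],
    [0.0175, -0.0166, 0],
    [0.0176, -0.0165, 0],
    [0, 0, 0],
    [0, 0, 0]
  ],
  "rotation": [
    [0, 0, -0.009],
    [0, 0, -0.009],
    [0, 0, -0.009],
    [0, 0, -0.009],
    [0, 0, -0.009],
    [0, 0, -0.009],
    [0, 0, -0.009],
    [0, 0, -0.009],
    [0, 0, 0],
    [0, 0, 0]
  ],
  "grip": [1, 1, 1, 1, 1, 1, 1, 1, 1, 1]
}}

```text
clock: 38.2
position: [528.4, -190.6, 75.8]
ee_rot: [-0.704, 0.71, 0.0, -0.0]
contact_force: [0.0, -0.5, 0.4]
gripper_width: 85.4
```

```bash
python3 -c "
from h import *
for n in ('scene','top'):
    d=optics.get_image(n);print(n,tray(d));intray(d,(522,-54.5),-4.2);cv2.imwrite('pics/%s7.png'%n,cv2.resize(d['image'][150:300,270:470],None,fx=3,fy=3))
    blobs(d,(380,700,-300,-100),24,60)
from plan import *
go((528,-190,-22,89.5,8,1))"
```

```text
scene [[array([519.1, -49.5]), array([190.9, 305. ]), np.float64(85.5)], [array([521.1, -54.3]), array([186.7, 290.2]), np.float64(85.9)]]
stapler 628 off [-1.7  2.7] ext [168.  29.] ang 89.9 z50/95 [37.8 42.6]
cutter 361 off [2.6 0.2] ext [158.  29.] ang 0.1 z50/95 [14.3 18.3]
handset 857 off [-0.1  0.5] ext [150.  44.] ang 0.5 z50/95 [22.1 26.2]
near 221 off [-1.3  2.7] ext [ 13. 108.] ang 0.6 z50/95 [24.  28.5]
far 207 off [ 3.5 -2.3] ext [ 22. 115.] ang 89.4 z50/95 [24.  28.8]
122 uv [365. 142.] ctr [ 683.2 -270.3] size [37.7 13.6] ang 36.7 z10/50/90 [28.4 42.  56.3] bgr [27. 34. 38.]
124 uv [377. 161.] ctr [ 617.7 -234.8] size [34.5 21.1] ang 30.0 z10/50/90 [27.6 40.5 54.7] bgr [31.  39.5 44.5]
382 uv [457. 188.] ctr [ 404.2 -271.4] size [56.9 47.6] ang 90.0 z10/50/90 [34.  53.5 57.6] bgr [166.5 175.  182.5]
633 uv [370. 198.] ctr [ 561.1 -117.9] size [ 33.5 171.5] ang 85.7 z10/50/90 [31.5 37.8 41.7] bgr [43. 49. 54.]
top [[array([660.8, -47.1]), array([ 91.8, 239.3]), np.float64(0.1)], [array([644.1, -46.1]), array([202.4,  79.6]), np.float64(74.3)]]
stapler 188 off [-1.   2.1]
[... 238 characters left out ...]
ize [29.1  4.6] ang 33.7 z10/50/90 [29.7 43.8 56.4] bgr [3. 6. 5.]
105 uv [373. 219.] ctr [ 626.1 -124.2] size [25.7 39.5] ang 88.6 z10/50/90 [29.4 36.9 44.7] bgr [37. 40. 46.]
29 uv [407. 221.] ctr [ 621.9 -229.5] size [33.  13.5] ang 16.0 z10/50/90 [25.9 39.8 54.9] bgr [14. 15. 16.]
83 uv [370. 262.] ctr [ 491.9 -114.1] size [25.7 30.3] ang 88.3 z10/50/90 [33.9 40.4 46.5] bgr [26. 27. 31.]
188 uv [422. 291.] ctr [ 402.9 -272.4] size [43.1 53.4] ang 0.5 z10/50/90 [40.9 54.5 58.8] bgr [191. 208. 219.]
t 38.3 pos [ 527.4 -189.6   75.9] phi 89.6 tilt [-0.001  0.   ] w 85.7 F [ 1.1 -0.  -0.8] j [-0.06  0.41 -0.32 -0.   -0.84  0.05]
8 x travel [0.0001, -0.0001, 0.0122] rot [0.0, 0.0, 0.0] grip 1
```

View pics/scene7.png

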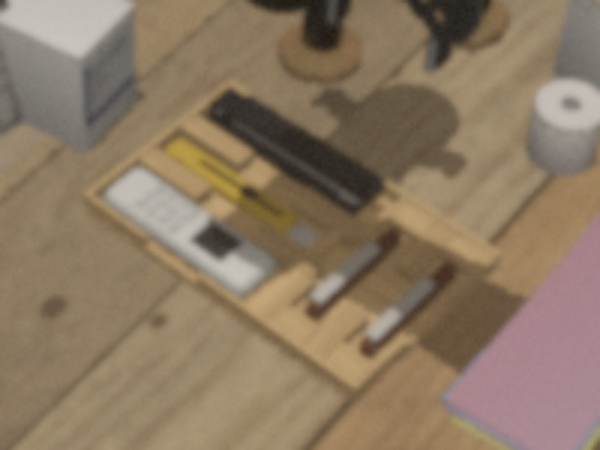

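Emit:
{"op": "play_rows", "data": {
  "travel": [
    [0.002, 0, 0.0122],
    [0.002, 0, 0.0122],
    [0.002, 0, 0.0122],
    [0, 0, 0.0122],
    [0, 0, 0.0122],
    [0, 0, 0.0122],
    [0, 0, 0.0122],
    [0, 0, 0.0122],
    [0, 0, 0],
    [0, 0, 0]
  ],
  "rotation": [
    [0, 0, 0],
    [0, 0, 0],
    [0, 0, 0],
    [0, 0, 0],
    [0, 0, 0],
    [0, 0, 0],
    [0, 0, 0],
    [0, 0, 0],
    [0, 0, 0],
    [0, 0, 0]
  ],
  "grip": [1, 1, 1, 1, 1, 1, 1, 1, 1, 1]
}}

```text
clock: 39.13
position: [527.4, -195.2, -21.5]
ee_rot: [-0.705, 0.709, 0.001, -0.0]
contact_force: [-0.4, 0.3, 0.9]
gripper_width: 85.5
```

Emit:
{"op": "play_rows", "data": {
  "travel": [
    [0, 0, 0.003],
    [0, 0, 0.003],
    [0, 0, 0],
    [0, 0, 0]
  ],
  "rotation": [
    [0, 0, 0],
    [0, 0, 0],
    [0, 0, 0],
    [0, 0, 0]
  ],
  "grip": [1, 1, 1, 1]
}}

```text
clock: 39.47
position: [528.3, -195.8, -27.2]
ee_rot: [-0.705, 0.709, -0.0, 0.0]
contact_force: [0.2, -0.3, 0.4]
gripper_width: 85.5
```

Emit:
{"op": "play_rows", "data": {
  "travel": [
    [-0.01, 0, 0],
    [-0.01, 0, 0],
    [-0.008, 0, 0],
    [-0.006, 0, 0],
    [-0.006, 0, 0],
    [-0.007, 0, 0],
    [-0.008, 0, 0],
    [-0.009, 0, 0],
    [-0.01, 0, 0],
    [-0.01, 0, 0],
    [-0.01, 0, 0],
    [-0.01, 0, 0]
  ],
  "rotation": [
    [0, 0, 0],
    [0, 0, 0],
    [0, 0, 0],
    [0, 0, 0],
    [0, 0, 0],
    [0, 0, 0],
    [0, 0, 0],
    [0, 0, 0],
    [0, 0, 0],
    [0, 0, 0],
    [0, 0, 0],
    [0, 0, 0]
  ],
  "grip": [1, 1, 1, 1, 1, 1, 1, 1, 1, 1, 1, 1]
}}

```text
clock: 40.47
position: [528.5, -92.2, -27.4]
ee_rot: [-0.705, 0.709, -0.0, -0.001]
contact_force: [-0.5, -7.6, -0.2]
gripper_width: 85.4
```

```bash
python3 -c "
from h import *
d=optics.get_image('scene');c=(522,-10);print(tray(d,c))
from plan import *
go((529,176,-27,89.5,30,1))"
```

```text
[[array([510. ,  11.9]), array([197. , 295.4]), np.float64(89.9)], [array([514.6,   9.3]), array([189.2, 289.9]), np.float64(89.6)]]
t 40.5 pos [528.7 -90.6 -27.4] phi 89.8 tilt [-0.    -0.001] w 85.3 F [-1.5  0.4  0.1] j [ 0.13  0.52 -0.47  0.   -0.57 -0.14]
30 x travel [-0.0089, 0.0, -0.0] rot [0.0, -0.0, 0.0] grip 1
```

Emit:
{"op": "play_rows", "data": {
  "travel": [
    [-0.006, 0, 0],
    [-0.008, 0, 0],
    [-0.01, 0, 0],
    [-0.01, 0, 0],
    [-0.01, 0, 0],
    [-0.01, 0, 0],
    [-0.01, 0, 0],
    [-0.01, 0, 0],
    [-0.01, 0, 0],
    [-0.01, 0, 0],
    [-0.01, 0, 0],
    [-0.01, 0, 0]
  ],
  "rotation": [
    [0, 0, 0],
    [0, 0, 0],
    [0, 0, 0],
    [0, 0, 0],
    [0, 0, 0],
    [0, 0, 0],
    [0, 0, 0],
    [0, 0, 0],
    [0, 0, 0],
    [0, 0, 0],
    [0, 0, 0],
    [0, 0, 0]
  ],
  "grip": [1, 1, 1, 1, 1, 1, 1, 1, 1, 1, 1, 1]
}}

```text
clock: 41.52
position: [528.1, 20.9, -27.5]
ee_rot: [-0.705, 0.709, 0.0, -0.002]
contact_force: [1.2, -9.3, 1.1]
gripper_width: 85.5
```

Emit:
{"op": "play_rows", "data": {
  "travel": [
    [-0.01, 0, 0],
    [-0.01, 0, 0],
    [-0.01, 0, 0],
    [-0.01, 0, 0],
    [-0.01, 0, 0],
    [-0.01, 0, 0],
    [-0.01, 0, 0],
    [-0.01, 0, 0],
    [-0.01, 0, 0],
    [-0.01, 0, 0],
    [-0.006, 0, 0],
    [-0.004, 0, 0]
  ],
  "rotation": [
    [0, 0, 0],
    [0, 0, 0],
    [0, 0, 0],
    [0, 0, 0],
    [0, 0, 0],
    [0, 0, 0],
    [0, 0, 0],
    [0, 0, 0],
    [0, 0, 0],
    [0, 0, 0],
    [0, 0, 0],
    [0, 0, 0]
  ],
  "grip": [1, 1, 1, 1, 1, 1, 1, 1, 1, 1, 1, 1]
}}

```text
clock: 42.52
position: [528.0, 130.0, -27.6]
ee_rot: [-0.705, 0.709, 0.0, -0.003]
contact_force: [0.9, -10.3, 4.5]
gripper_width: 85.8
```

```bash
python3 -c "
from h import *
d=optics.get_image('scene');c=(520,235);print(tray(d,c))
from plan import *
go((529,178,-27,89.5,4,1))"
```

```text
[[array([512.3, 231.9]), array([192.2, 307.2]), np.float64(89.1)], [array([514. , 232.8]), array([290. , 184.4]), np.float64(0.0)]]
t 42.6 pos [528.1 130.6 -27.6] phi 89.7 tilt [-0.005 -0.004] w 85.6 F [-0.5 -5.8  3.8] j [ 0.54  0.54 -0.45  0.   -0.59 -0.55]
4 x travel [-0.0118, -0.0002, -0.0002] rot [0.001, -0.001, 0.001] grip 1
```

Emit:
{"op": "play_rows", "data": {
  "travel": [
    [-0.009, 0, 0],
    [-0.01, 0, 0],
    [-0.01, 0, 0],
    [-0.01, 0, 0],
    [-0.007, 0, 0],
    [0, 0, 0],
    [0.01, 0, 0],
    [0.015, 0, 0],
    [0, 0, -0.025],
    [0, 0, -0.03],
    [0, 0, -0.03],
    [0, 0, -0.03]
  ],
  "rotation": [
    [0, 0, 0],
    [0, 0, 0],
    [0, 0, 0],
    [0, 0, 0],
    [0, 0, 0],
    [0, 0, 0],
    [0, 0, 0],
    [0, 0, 0],
    [0, 0, 0],
    [0, 0, 0],
    [0, 0, 0],
    [0, 0, 0]
  ],
  "grip": [1, 1, 1, 1, 1, 1, 1, 1, 1, 1, 1, 1]
}}

```text
clock: 43.57
position: [530.0, 151.9, 88.6]
ee_rot: [-0.705, 0.71, 0.0, -0.0]
contact_force: [0.4, -0.1, 0.5]
gripper_width: 85.5
```

```bash
python3 -c "
from h import *
d=optics.get_image('scene');c=(515,275);print(tray(d,c))
from plan import *
go((400,180,80,0,16,1),(345,275,80,0,6,1),(345,275,-27,0,8,1))"
```

```text
[[array([511.6, 282.3]), array([189.3, 301.4]), np.float64(89.4)], [array([514.5, 280.4]), array([290.7, 184.2]), np.float64(0.3)]]
t 43.6 pos [534.2 153.7  95.4] phi 89.7 tilt [0.011 0.005] w 85.2 F [2.  0.5 4. ] j [ 0.57  0.37 -0.32  0.   -0.87 -0.58]
travel [[-0.0016, 0.0084, 0.0009], [-0.0008, 0.0085, 0.0009], [0.0001, 0.0086, 0.0009], [0.0009, 0.0085, 0.0009], [0.0017, 0.0084, 0.0009], [0.0025, 0.0082, 0.0009], [0.0033, 0.0079, 0.0009], [0.0041, 0.0075, 0.0009], [0.0048, 0.0071, 0.0009], [0.0055, 0.0066, 0.0009], [0.0061, 0.006, 0.0009], [0.0066, 0.0054, 0.0009], [0.0071, 0.0047, 0.0009], [0.0076, 0.004, 0.0009], [0.0079, 0.0032, 0.0009], [0.0082, 0.0025, 0.001]] rot 16 x [-0.0, 0.001, 0.098] grip 1
6 x travel [0.0092, 0.0158, 0.0] rot [0.0, 0.0, 0.0] grip 1
8 x travel [0.0, 0.0, 0.0134] rot [0.0, 0.0, 0.0] grip 1
```

Emit:
{"op": "play_rows", "data": {
  "travel": [
    [-0.0016, 0.0084, 0],
    [-0.0008, 0.0085, 0],
    [0.0001, 0.0086, 0],
    [0.0009, 0.0085, 0],
    [0.0017, 0.0084, 0],
    [0.0025, 0.0082, 0],
    [0.0033, 0.0079, 0],
    [0.0041, 0.0075, 0],
    [0.0048, 0.0071, 0],
    [0.0055, 0.0066, 0],
    [0.0061, 0.006, 0],
    [0.0066, 0.0054, 0]
  ],
  "rotation": [
    [0, 0, 0.098],
    [0, 0, 0.098],
    [0, 0, 0.098],
    [0, 0, 0.098],
    [0, 0, 0.098],
    [0, 0, 0.098],
    [0, 0, 0.098],
    [0, 0, 0.098],
    [0, 0, 0.098],
    [0, 0, 0.098],
    [0, 0, 0.098],
    [0, 0, 0.098]
  ],
  "grip": [1, 1, 1, 1, 1, 1, 1, 1, 1, 1, 1, 1]
}}

```text
clock: 44.62
position: [429.1, 172.3, 87.3]
ee_rot: [-0.19, 0.982, 0.0, 0.0]
contact_force: [-0.2, -0.7, -0.3]
gripper_width: 85.3
```

Emit:
{"op": "play_rows", "data": {
  "travel": [
    [0.0071, 0.0047, 0],
    [0.0076, 0.004, 0],
    [0.0079, 0.0032, 0],
    [0.0082, 0.0025, 0],
    [0.0092, 0.0155, 0],
    [0.0092, 0.0155, 0],
    [0.0092, 0.0155, 0],
    [0.0092, 0.0155, 0],
    [0.0092, 0.0155, 0],
    [0.0092, 0.0155, 0],
    [0, 0, 0],
    [0, 0, 0]
  ],
  "rotation": [
    [0, 0, 0.098],
    [0, 0, 0.098],
    [0, 0, 0.098],
    [0, 0, 0.098],
    [0, 0, 0],
    [0, 0, 0],
    [0, 0, 0],
    [0, 0, 0],
    [0, 0, 0],
    [0, 0, 0],
    [0, 0, 0],
    [0, 0, 0]
  ],
  "grip": [1, 1, 1, 1, 1, 1, 1, 1, 1, 1, 1, 1]
}}

```text
clock: 45.62
position: [340.9, 272.7, 87.4]
ee_rot: [0.001, 1.0, 0.0, -0.0]
contact_force: [0.3, -0.7, -0.2]
gripper_width: 85.6
```

```bash
python3 -c "
from h import *
d=optics.get_image('top')
W,r,c=cloud(d);G=atz(r,c,22.);hsv=cv2.cvtColor(d['image'],cv2.COLOR_BGR2HSV)
cv2.imwrite('pics/top8.png',cv2.resize(d['image'][150:320,160:400],None,fx=3.3,fy=3.3,interpolation=cv2.INTER_CUBIC))
d=optics.get_image('scene');print(tray(d,(515,280)));intray(d,(515,281),0)
from plan import *
go((343,272,-27,0,8,1))"
```

```text
[[array([519.8, 298.6]), array([281.9, 197.3]), np.float64(14.2)], [array([518.2, 297.9]), array([273.9, 192.4]), np.float64(14.2)]]
stapler 847 off [-1.7  0.7] ext [168.  27.] ang 89.8 z50/95 [38.9 42.8]
cutter 550 off [5.1 1.7] ext [153.  26.] ang 88.6 z50/95 [14.6 18.7]
handset 1336 off [ 0.1 -0.6] ext [151.  45.] ang 1.5 z50/95 [22.6 26.6]
near 189 off [-1.   7.5] ext [14. 91.] ang 88.1 z50/95 [25.2 30. ]
far 311 off [-0.2  0. ] ext [ 14. 108.] ang 1.6 z50/95 [24.4 29.6]
t 45.7 pos [341.2 272.   87.3] phi -0.2 tilt [-0. -0.] w 85.4 F [-0.7  0.1  0.5] j [ 1.05  0.2  -0.6  -0.   -0.77 -2.62]
8 x travel [-0.0002, 0.0, 0.0143] rot [-0.0, -0.0, -0.001] grip 1
```

View pics/top8.png

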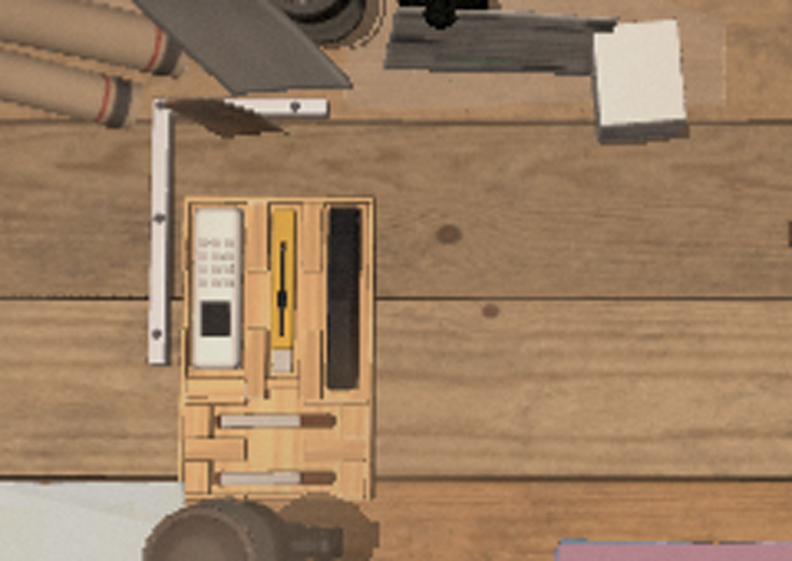

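```bash
python3 -c "
from h import *
for n,us in (('top',[(211+i*6,181+j*4) for j in range(4) for i in range(6)]),('scene',[(170+i*8,250+j*9) for j in range(4) for i in range(6)])):
    d=optics.get_image(n);W,_,_=cloud(d)
    for u,v in us: print(n,(u,v),W[v,u].round(),d['image'][v,u])
"
```

```text
top (211, 181) [731. 366. 118.] [55 70 92]
top (217, 181) [734. 351. 102.] [50 61 79]
top (223, 181) [734. 334. 100.] [43 55 69]
top (229, 181) [728. 310. 137.] [ 95 104 116]
top (235, 181) [747. 309.  24.] [195 205 220]
top (241, 181) [748. 291.  18.] [197 209 223]
top (211, 185) [735. 386.  17.] [ 95 103 112]
top (217, 185) [729. 360.  56.] [49 64 80]
top (223, 185) [727. 339.  71.] [39 48 65]
top (229, 185) [726. 320.  71.] [38 48 64]
top (235, 185) [726. 302.  71.] [35 47 61]
top (241, 185) [738. 293.   3.] [73 83 96]
top (211, 189) [723. 387.  12.] [ 83  94 104]
top (217, 189) [725. 370.   0.] [ 85 113 144]
top (223, 189) [721. 346.  28.] [52 70 88]
top (229, 189) [721. 327.  29.] [43 57 78]
top (235, 189) [721. 308.  28.] [41 53 72]
top (241, 189) [720. 288.  34.] [36 51 66]
top (211, 193) [710. 386.  13.] [ 90  97 105]
top (217, 193) [711. 368.   9.] [ 82 109 141]
top (223, 193) [711. 349.  10.] [ 79 108 139]
top (229, 193) [712. 331.  -1.] [ 81 111 141]
top (235, 193) [712. 311.   5.] [ 88 119 151]
top (241, 193) [712. 292.   5.] [ 87 117 149]
scene (170, 250) [785. 321.  81.
[... 380 characters left out ...]
[54 66 84]
scene (194, 259) [727. 304.  79.] [52 63 76]
scene (202, 259) [723. 287.  64.] [61 80 98]
scene (210, 259) [739. 257.  20.] [157 160 164]
scene (170, 268) [734. 362. 100.] [52 64 79]
scene (178, 268) [731. 346.  86.] [49 52 66]
scene (186, 268) [727. 330.  73.] [53 66 78]
scene (194, 268) [728. 310.  50.] [58 77 88]
scene (202, 268) [721. 294.  40.] [56 74 91]
scene (210, 268) [734. 266.  -1.] [ 82 104 121]
scene (170, 277) [731. 370.  79.] [ 81 108 127]
scene (178, 277) [730. 352.  61.] [50 67 84]
scene (186, 277) [724. 337.  49.] [55 73 90]
scene (194, 277) [723. 319.  32.] [60 78 95]
scene (202, 277) [730. 295.  -0.] [ 79 100 118]
scene (210, 277) [719. 282.  -6.] [ 96 122 141]
```

Emit:
{"op": "play_rows", "data": {
  "travel": [
    [0, 0, 0.0142],
    [0, 0, 0.0142],
    [0, 0, 0.0142],
    [0, 0, 0.0142],
    [0, 0, 0.0142],
    [0, 0, 0.0142],
    [0, 0, 0.0142],
    [0, 0, 0.0142],
    [0, 0, 0],
    [0, 0, 0]
  ],
  "rotation": [
    [0, 0, 0],
    [0, 0, 0],
    [0, 0, 0],
    [0, 0, 0],
    [0, 0, 0],
    [0, 0, 0],
    [0, 0, 0],
    [0, 0, 0],
    [0, 0, 0],
    [0, 0, 0]
  ],
  "grip": [1, 1, 1, 1, 1, 1, 1, 1, 1, 1]
}}

```text
clock: 46.65
position: [341.1, 272.0, -26.5]
ee_rot: [0.002, 1.0, -0.001, -0.0]
contact_force: [-0.4, -0.3, 0.5]
gripper_width: 85.2
```

Emit:
{"op": "play_rows", "data": {
  "travel": [
    [-0.006, 0, 0],
    [-0.006, 0, 0],
    [-0.006, 0, 0],
    [-0.007, 0, 0],
    [-0.008, 0, 0],
    [-0.008, 0, 0],
    [-0.008, 0, 0],
    [-0.008, 0, 0],
    [-0.008, 0, 0],
    [-0.008, 0, 0],
    [-0.006, 0, 0],
    [-0.004, 0, 0]
  ],
  "rotation": [
    [0, 0, 0],
    [0, 0, 0],
    [0, 0, 0],
    [0, 0, 0],
    [0, 0, 0],
    [0, 0, 0],
    [0, 0, 0],
    [0, 0, 0],
    [0, 0, 0],
    [0, 0, 0],
    [0, 0, 0],
    [0, 0, 0]
  ],
  "grip": [1, 1, 1, 1, 1, 1, 1, 1, 1, 1, 1, 1]
}}

```text
clock: 47.65
position: [420.9, 269.8, -25.7]
ee_rot: [0.002, 1.0, -0.003, -0.003]
contact_force: [-15.6, 0.1, 12.5]
gripper_width: 85.3
```

```bash
python3 -c "
from h import *
d=optics.get_image('scene');print(tray(d,(580,280)));intray(d,(580,281),0)
W,_,_=cloud(d);im=d['image'].astype(int)
m=(W[...,0]>712)&(W[...,0]<740)&(W[...,1]>285)&(W[...,1]<375)&(im[...,2]<100)&(W[...,2]>12)
for y in range(285,375,15):
    k=m&(W[...,1]>y)&(W[...,1]<y+15);P=W[k];
    if len(P): i=np.argsort(P[:,2])[:4];print(y,P[i].round().tolist())
"
```

```text
[[array([594.8, 294.4]), array([155.9, 340.3]), np.float64(88.7)], [array([577.7, 296.3]), array([144.5, 296.7]), np.float64(89.1)]]
stapler 758 off [-5.2 -2.7] ext [166.  26.] ang 89.9 z50/95 [38.5 42.8]
cutter 587 off [2.7 0.2] ext [159.  29.] ang 90.0 z50/95 [14.9 19.2]
handset 1298 off [0.8 0.1] ext [160.  52.] ang 90.0 z50/95 [22.5 26.1]
near 40 off [ 0.4 43.7] ext [29. 34.] ang 48.5 z50/95 [18.6 27.1]
far 299 off [1.4 7. ] ext [ 27. 107.] ang 1.5 z50/95 [23.9 29.4]
285 [[722.0, 292.0, 22.0], [724.0, 299.0, 23.0], [722.0, 298.0, 24.0], [722.0, 288.0, 26.0]]
300 [[724.0, 303.0, 20.0], [726.0, 312.0, 21.0], [722.0, 300.0, 23.0], [724.0, 302.0, 24.0]]
315 [[725.0, 317.0, 19.0], [723.0, 321.0, 22.0], [722.0, 328.0, 23.0], [724.0, 330.0, 23.0]]
330 [[722.0, 334.0, 22.0], [723.0, 342.0, 22.0], [724.0, 341.0, 24.0], [722.0, 337.0, 24.0]]
345 [[724.0, 347.0, 26.0], [724.0, 348.0, 32.0], [721.0, 347.0, 33.0], [723.0, 345.0, 33.0]]
360 [[730.0, 362.0, 68.0], [730.0, 362.0, 71.0], [731.0, 360.0, 72.0], [730.0, 363.0, 73.0]]
```

```bash
python3 -c "
from h import *
d=optics.get_image('scene');cv2.imwrite('pics/s9.png',cv2.resize(d['image'][210:390,130:370],None,fx=3.3,fy=3.3,interpolation=cv2.INTER_CUBIC))
"
```

```text
(no output)
```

View pics/s9.png

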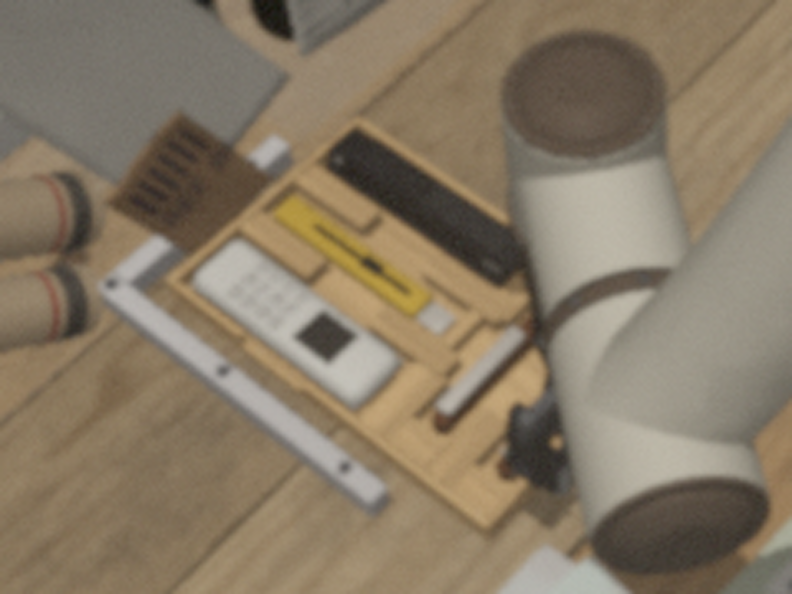

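```bash
python3 -c "
from h import *
d=np.load('scene0.npy',allow_pickle=True).item();W,_,_=cloud(d)
for u in (178,186,194,202):
    for v in range(268,292,2): print(u,v,W[v,u].round().tolist(),d['image'][v,u].tolist(),end=' | ')
    print()
"
```

```text
178 268 [732.0, 345.0, 84.0] [45, 51, 63] | 178 270 [729.0, 348.0, 82.0] [46, 49, 64] | 178 272 [732.0, 348.0, 72.0] [54, 62, 77] | 178 274 [730.0, 351.0, 70.0] [50, 60, 74] | 178 276 [731.0, 351.0, 63.0] [54, 69, 82] | 178 278 [732.0, 352.0, 55.0] [50, 64, 83] | 178 280 [728.0, 356.0, 56.0] [75, 86, 102] | 178 282 [746.0, 348.0, 24.0] [150, 155, 160] | 178 284 [741.0, 352.0, 24.0] [174, 177, 181] | 178 286 [739.0, 354.0, 21.0] [160, 163, 167] | 178 288 [737.0, 357.0, 19.0] [118, 123, 125] | 178 290 [738.0, 358.0, 11.0] [93, 95, 99] | 
186 268 [724.0, 331.0, 76.0] [53, 64, 78] | 186 270 [725.0, 332.0, 69.0] [48, 58, 70] | 186 272 [727.0, 332.0, 60.0] [41, 48, 60] | 186 274 [728.0, 333.0, 52.0] [52, 64, 80] | 186 276 [728.0, 335.0, 47.0] [51, 68, 83] | 186 278 [727.0, 336.0, 42.0] [60, 77, 94] | 186 280 [726.0, 339.0, 39.0] [61, 79, 98] | 186 282 [723.0, 342.0, 37.0] [58, 77, 94] | 186 284 [723.0, 343.0, 31.0] [56, 73, 92] | 186 286 [723.0, 345.0, 25.0] [70, 82, 96] | 186 288 [738.0, 338.0, -4.0] [75, 95, 112] | 186 290 [734.0, 342.0, -3.0] [80, 102, 119] | 
194 268 [724.0, 312.0, 57.
[... 347 characters left out ...]
, 14.0] [56, 75, 93] | 194 286 [718.0, 328.0, 10.0] [58, 77, 95] | 194 288 [717.0, 330.0, 6.0] [70, 92, 108] | 194 290 [719.0, 331.0, -2.0] [82, 109, 127] | 
202 268 [721.0, 295.0, 40.0] [54, 70, 86] | 202 270 [724.0, 294.0, 29.0] [55, 72, 88] | 202 272 [723.0, 296.0, 26.0] [52, 69, 88] | 202 274 [722.0, 298.0, 21.0] [55, 74, 91] | 202 276 [720.0, 301.0, 18.0] [65, 85, 100] | 202 278 [729.0, 296.0, -3.0] [83, 106, 125] | 202 280 [724.0, 301.0, -1.0] [90, 114, 133] | 202 282 [723.0, 303.0, -5.0] [92, 117, 136] | 202 284 [716.0, 309.0, -1.0] [91, 119, 138] | 202 286 [712.0, 313.0, -1.0] [95, 119, 139] | 202 288 [709.0, 315.0, -4.0] [91, 117, 136] | 202 290 [704.0, 320.0, -1.0] [96, 123, 140] |
```

Emit:
{"op": "play_rows", "data": {
  "travel": [
    [-0.003, 0, 0],
    [-0.003, 0, 0],
    [0, 0, 0],
    [0, 0, 0]
  ],
  "rotation": [
    [0, 0, 0],
    [0, 0, 0],
    [0, 0, 0],
    [0, 0, 0]
  ],
  "grip": [1, 1, 1, 1]
}}

```text
clock: 48.08
position: [427.0, 269.8, -25.8]
ee_rot: [0.002, 1.0, -0.003, -0.003]
contact_force: [-11.1, -0.7, 8.5]
gripper_width: 85.1
```

```bash
python3 -c "
from h import *
d=optics.get_image('top');cv2.imwrite('pics/t10.png',cv2.resize(d['image'][165:290,195:285],None,fx=4.8,fy=4.8,interpolation=cv2.INTER_CUBIC))
W,_,_=cloud(d);intray(d,(586,281),0)
d=optics.get_image('scene');intray(d,(586,281),0)
W,_,_=cloud(d)
for u in (186,194,202):
    for v in range(268,292,2): print(u,v,W[v,u].round().tolist(),d['image'][v,u].tolist(),end=' | ')
    print()
"
```

```text
stapler 479 off [-4.8 -2.3] ext [169.  27.] ang 89.9 z50/95 [40.  48.4]
cutter 346 off [0.8 0.3] ext [161.  28.] ang 0.4 z50/95 [16.8 28.2]
handset 692 off [2.  0.5] ext [160.  52.] ang 89.9 z50/95 [24.4 32.8]
near 52 off [  2.6 -17.7] ext [22. 83.] ang 0.1 z50/95 [23.6 33.3]
far 147 off [1.6 0.6] ext [ 24. 119.] ang 0.4 z50/95 [26.  34.3]
stapler 754 off [-5.5 -3. ] ext [167.  27.] ang 0.2 z50/95 [38.7 43.2]
cutter 657 off [1.8 0.3] ext [161.  29.] ang 90.0 z50/95 [15.2 41.4]
handset 1353 off [1.7 0.5] ext [162.  52.] ang 90.0 z50/95 [22.5 27. ]
near 46 off [ 0.8 42.9] ext [28. 36.] ang 1.8 z50/95 [18.8 26.1]
far 294 off [1.1 5.2] ext [ 26. 108.] ang 89.9 z50/95 [24.2 28.7]
186 268 [727.0, 329.0, 72.0] [50, 64, 78] | 186 270 [725.0, 332.0, 68.0] [47, 56, 71] | 186 272 [727.0, 332.0, 60.0] [48, 56, 67] | 186 274 [727.0, 333.0, 54.0] [50, 62, 79] | 186 276 [727.0, 335.0, 49.0] [55, 73, 88] | 186 278 [723.0, 339.0, 48.0] [58, 75, 94] | 186 280 [727.0, 338.0, 37.0] [60, 79, 97] | 186 282 [726.0, 340.0, 33.0] [59, 78, 96] | 186 284 [725.0, 342.0, 28.0] [59, 78, 94] | 186 286 [723.0, 345.
[... 506 characters left out ...]
02, 115] | 194 286 [710.0, 333.0, 23.0] [149, 160, 164] | 194 288 [706.0, 337.0, 24.0] [176, 185, 188] | 194 290 [704.0, 339.0, 20.0] [178, 187, 190] | 
202 268 [726.0, 292.0, 33.0] [53, 72, 89] | 202 270 [725.0, 293.0, 28.0] [55, 73, 92] | 202 272 [720.0, 298.0, 30.0] [60, 78, 94] | 202 274 [721.0, 299.0, 22.0] [58, 76, 94] | 202 276 [721.0, 300.0, 15.0] [85, 115, 140] | 202 278 [717.0, 304.0, 16.0] [98, 134, 162] | 202 280 [717.0, 305.0, 9.0] [80, 108, 128] | 202 282 [707.0, 313.0, 18.0] [136, 147, 155] | 202 284 [699.0, 319.0, 26.0] [171, 180, 183] | 202 286 [696.0, 322.0, 24.0] [176, 184, 188] | 202 288 [691.0, 326.0, 25.0] [179, 186, 190] | 202 290 [689.0, 329.0, 23.0] [176, 184, 188] |
```

View pics/t10.png

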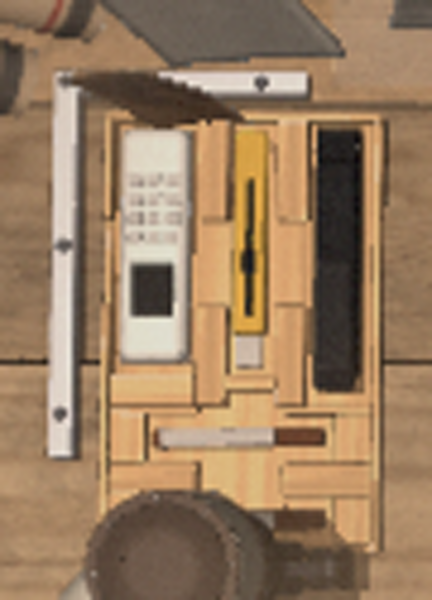

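Emit:
{"op": "play_rows", "data": {
  "travel": [
    [-0.003, 0, 0],
    [-0.003, 0, 0],
    [-0.002, 0, 0],
    [0, 0, 0],
    [0, 0, 0]
  ],
  "rotation": [
    [0, 0, 0],
    [0, 0, 0],
    [0, 0, 0],
    [0, 0, 0],
    [0, 0, 0]
  ],
  "grip": [1, 1, 1, 1, 1]
}}

```text
clock: 48.6
position: [434.6, 269.6, -25.8]
ee_rot: [0.002, 1.0, -0.003, -0.003]
contact_force: [-12.1, -0.5, 8.8]
gripper_width: 85.7
```

Emit:
{"op": "play_rows", "data": {
  "travel": [
    [-0.002, 0, 0],
    [-0.002, 0, 0],
    [0, 0, 0],
    [0, 0, 0]
  ],
  "rotation": [
    [0, 0, 0],
    [0, 0, 0],
    [0, 0, 0],
    [0, 0, 0]
  ],
  "grip": [1, 1, 1, 1]
}}

```text
clock: 48.93
position: [438.3, 269.5, -25.8]
ee_rot: [0.002, 1.0, -0.003, -0.004]
contact_force: [-12.7, -0.9, 9.9]
gripper_width: 85.2
```

Emit:
{"op": "play_rows", "data": {
  "travel": [
    [-0.002, 0, 0],
    [-0.001, 0, 0],
    [0, 0, 0],
    [0, 0, 0]
  ],
  "rotation": [
    [0, 0, 0],
    [0, 0, 0],
    [0, 0, 0],
    [0, 0, 0]
  ],
  "grip": [1, 1, 1, 1]
}}

```text
clock: 49.27
position: [438.3, 269.3, -25.9]
ee_rot: [0.002, 1.0, -0.004, -0.006]
contact_force: [-25.7, 3.9, 15.6]
gripper_width: 85.2
```

Emit:
{"op": "play_rows", "data": {
  "travel": [
    [-0.002, 0, 0],
    [-0.001, 0, 0],
    [0, 0, 0],
    [0, 0, 0]
  ],
  "rotation": [
    [0, 0, 0],
    [0, 0, 0],
    [0, 0, 0],
    [0, 0, 0]
  ],
  "grip": [1, 1, 1, 1]
}}

```text
clock: 49.6
position: [438.4, 268.8, -25.9]
ee_rot: [0.002, 1.0, -0.005, -0.008]
contact_force: [-36.6, 7.7, 21.4]
gripper_width: 85.2
```

Emit:
{"op": "play_rows", "data": {
  "travel": [
    [0.008, 0, 0],
    [0.01, 0, 0],
    [0.01, 0, 0],
    [0, 0, -0.02],
    [0, 0, -0.03],
    [0, 0, -0.03],
    [0, 0, -0.03],
    [0, 0, 0],
    [0, 0, 0]
  ],
  "rotation": [
    [0, 0, 0],
    [0, 0, 0],
    [0, 0, 0],
    [0, 0, 0],
    [0, 0, 0],
    [0, 0, 0],
    [0, 0, 0],
    [0, 0, 0],
    [0, 0, 0]
  ],
  "grip": [1, 1, 1, 1, 1, 1, 1, 1, 1]
}}

```text
clock: 50.35
position: [421.1, 273.5, 86.0]
ee_rot: [0.002, 1.0, 0.002, 0.002]
contact_force: [-0.7, 0.1, -0.5]
gripper_width: 85.1
```

```bash
python3 -c "
from plan import *
go((450,130,85,0,6,1),(595,140,85,89.5,16,1),(595,140,-27,89.5,8,1))"
```

```text
t 50.4 pos [421.1 273.5  86. ] phi -0.2 tilt [0.003 0.004] w 85.1 F [-0.7  0.1 -0.5] j [ 0.9   0.3  -0.46  0.   -0.8  -2.47]
6 x travel [-0.0049, -0.0239, 0.0001] rot [0.001, 0.001, -0.001] grip 1
travel [[-0.0091, 0.0006, 0.0], [-0.0091, -0.0003, 0.0], [-0.009, -0.0011, 0.0], [-0.0089, -0.002, 0.0], [-0.0086, -0.0029, 0.0], [-0.0083, -0.0037, 0.0], [-0.0079, -0.0045, 0.0], [-0.0074, -0.0052, 0.0], [-0.0069, -0.0059, 0.0], [-0.0063, -0.0066, 0.0], [-0.0056, -0.0072, 0.0], [-0.0049, -0.0077, 0.0], [-0.0041, -0.0081, 0.0], [-0.0033, -0.0085, 0.0], [-0.0024, -0.0087, 0.0], [-0.0016, -0.0089, 0.0]] rot 16 x [0.0, 0.0, -0.098] grip 1
8 x travel [0.0, 0.0, 0.014] rot [0.0, 0.0, 0.0] grip 1
```

Emit:
{"op": "play_rows", "data": {
  "travel": [
    [-0.0049, -0.0239, 0],
    [-0.0049, -0.0239, 0],
    [-0.0049, -0.0239, 0],
    [-0.0049, -0.0239, 0],
    [-0.0049, -0.0239, 0],
    [-0.0049, -0.0239, 0],
    [-0.0091, 0.0006, 0],
    [-0.0091, -0.0003, 0],
    [-0.009, -0.0011, 0],
    [-0.0089, -0.002, 0],
    [-0.0086, -0.0029, 0],
    [-0.0083, -0.0037, 0]
  ],
  "rotation": [
    [0, 0, 0],
    [0, 0, 0],
    [0, 0, 0],
    [0, 0, 0],
    [0, 0, 0],
    [0, 0, 0],
    [0, 0, -0.098],
    [0, 0, -0.098],
    [0, 0, -0.098],
    [0, 0, -0.098],
    [0, 0, -0.098],
    [0, 0, -0.098]
  ],
  "grip": [1, 1, 1, 1, 1, 1, 1, 1, 1, 1, 1, 1]
}}

```text
clock: 51.35
position: [503.1, 132.0, 82.4]
ee_rot: [-0.29, 0.957, -0.0, -0.001]
contact_force: [-0.0, 0.3, 0.6]
gripper_width: 85.4
```

Emit:
{"op": "play_rows", "data": {
  "travel": [
    [-0.0079, -0.0045, 0],
    [-0.0074, -0.0052, 0],
    [-0.0069, -0.0059, 0],
    [-0.0063, -0.0066, 0],
    [-0.0056, -0.0072, 0],
    [-0.0049, -0.0077, 0],
    [-0.0041, -0.0081, 0],
    [-0.0033, -0.0085, 0],
    [-0.0024, -0.0087, 0],
    [-0.0016, -0.0089, 0],
    [0, 0, 0],
    [0, 0, 0]
  ],
  "rotation": [
    [0, 0, -0.098],
    [0, 0, -0.098],
    [0, 0, -0.098],
    [0, 0, -0.098],
    [0, 0, -0.098],
    [0, 0, -0.098],
    [0, 0, -0.098],
    [0, 0, -0.098],
    [0, 0, -0.098],
    [0, 0, -0.098],
    [0, 0, 0],
    [0, 0, 0]
  ],
  "grip": [1, 1, 1, 1, 1, 1, 1, 1, 1, 1, 1, 1]
}}

```text
clock: 52.35
position: [593.3, 138.5, 82.2]
ee_rot: [-0.704, 0.71, 0.001, -0.001]
contact_force: [-0.3, -0.3, -0.7]
gripper_width: 85.1
```

```bash
python3 -c "
from h import *
d=optics.get_image('top');print(tray(d,(592,285)));intray(d,(592,282),0)
from plan import *
go((595,150,-27,89.7,8,1))"
```

```text
[[array([684.2, 233.3]), array([184.3, 151.3]), np.float64(0.4)], [array([707.1, 249.7]), array([ 89.3, 153.5]), np.float64(35.3)]]
stapler 135 off [1.7 0.2] ext [170.  35.] ang 89.6 z50/95 [37.8 46.9]
cutter 201 off [34.3  0.1] ext [83. 29.] ang 0.3 z50/95 [16.8 37.1]
handset 552 off [17.6 -0.1] ext [126.  52.] ang 0.9 z50/95 [24.7 39.5]
near 48 off [ -0.3 -40.7] ext [ 9. 39.] ang 0.2 z50/95 [23.1 32.1]
far 39 off [  1.5 -35.1] ext [13. 48.] ang 5.1 z50/95 [23.5 33.7]
t 52.4 pos [593.1 138.6  82.6] phi 89.5 tilt [-0.003 -0.001] w 85.6 F [-0.6  0.8 -0.2] j [ 0.49  0.47 -0.19 -0.   -0.91 -0.5 ]
8 x travel [-0.0014, -0.0003, 0.0137] rot [0.0, -0.0, -0.0] grip 1
```

Emit:
{"op": "play_rows", "data": {
  "travel": [
    [-0.001, 0, 0.0137],
    [-0.001, 0, 0.0137],
    [-0.001, 0, 0.0137],
    [-0.001, 0, 0.0137],
    [-0.001, 0, 0.0137],
    [-0.001, 0, 0.0137],
    [-0.001, 0, 0.0137],
    [-0.001, 0, 0.0137],
    [0, 0, 0],
    [0, 0, 0]
  ],
  "rotation": [
    [0, 0, 0],
    [0, 0, 0],
    [0, 0, 0],
    [0, 0, 0],
    [0, 0, 0],
    [0, 0, 0],
    [0, 0, 0],
    [0, 0, 0],
    [0, 0, 0],
    [0, 0, 0]
  ],
  "grip": [1, 1, 1, 1, 1, 1, 1, 1, 1, 1]
}}

```text
clock: 53.23
position: [593.1, 146.7, -26.3]
ee_rot: [-0.705, 0.71, 0.0, -0.001]
contact_force: [0.0, -0.1, -1.2]
gripper_width: 85.4
```

Emit:
{"op": "play_rows", "data": {
  "travel": [
    [-0.007, 0, 0],
    [-0.007, 0, 0],
    [-0.006, 0, 0],
    [-0.005, 0, 0],
    [-0.005, 0, 0],
    [-0.004, 0, 0],
    [0, 0, 0],
    [0, 0, 0]
  ],
  "rotation": [
    [0, 0, 0],
    [0, 0, 0],
    [0, 0, 0],
    [0, 0, 0],
    [0, 0, 0],
    [0, 0, 0],
    [0, 0, 0],
    [0, 0, 0]
  ],
  "grip": [1, 1, 1, 1, 1, 1, 1, 1]
}}

```text
clock: 53.9
position: [593.8, 179.7, -25.0]
ee_rot: [-0.705, 0.709, -0.0, -0.001]
contact_force: [-0.8, -5.4, 3.4]
gripper_width: 85.3
```

Emit:
{"op": "play_rows", "data": {
  "travel": [
    [-0.004, 0, 0],
    [-0.003, 0, 0],
    [-0.003, 0, 0],
    [-0.002, 0, 0],
    [0, 0, 0],
    [0, 0, 0]
  ],
  "rotation": [
    [0, 0, 0],
    [0, 0, 0],
    [0, 0, 0],
    [0, 0, 0],
    [0, 0, 0],
    [0, 0, 0]
  ],
  "grip": [1, 1, 1, 1, 1, 1]
}}

```text
clock: 54.4
position: [593.4, 190.4, -25.0]
ee_rot: [-0.705, 0.709, -0.0, -0.003]
contact_force: [-0.7, -8.4, 3.6]
gripper_width: 85.2
```

Emit:
{"op": "play_rows", "data": {
  "travel": [
    [-0.002, 0, 0],
    [-0.001, 0, 0],
    [0, 0, 0],
    [0, 0, 0]
  ],
  "rotation": [
    [0, 0, 0],
    [0, 0, 0],
    [0, 0, 0],
    [0, 0, 0]
  ],
  "grip": [1, 1, 1, 1]
}}

```text
clock: 54.73
position: [593.2, 190.7, -25.0]
ee_rot: [-0.705, 0.709, -0.001, -0.004]
contact_force: [1.4, -16.5, 4.8]
gripper_width: 85.3
```

Emit:
{"op": "play_rows", "data": {
  "travel": [
    [-0.002, 0, 0],
    [-0.001, 0, 0],
    [0, 0, 0],
    [0, 0, 0]
  ],
  "rotation": [
    [0, 0, 0],
    [0, 0, 0],
    [0, 0, 0],
    [0, 0, 0]
  ],
  "grip": [1, 1, 1, 1]
}}

```text
clock: 55.07
position: [593.0, 190.7, -25.0]
ee_rot: [-0.705, 0.71, -0.001, -0.006]
contact_force: [3.0, -25.9, 7.1]
gripper_width: 85.5
```

Emit:
{"op": "play_rows", "data": {
  "travel": [
    [0.008, 0, 0],
    [0.01, 0, 0],
    [0.015, 0, 0],
    [0, 0, -0.02],
    [0, 0, -0.03],
    [0, 0, -0.03],
    [0, 0, -0.03],
    [0.03, 0, 0],
    [0.03, 0, 0],
    [0.04, 0, 0],
    [0.04, 0, 0],
    [0.04, 0, 0]
  ],
  "rotation": [
    [0, 0, 0],
    [0, 0, 0],
    [0, 0, 0],
    [0, 0, 0],
    [0, 0, 0],
    [0, 0, 0],
    [0, 0, 0],
    [0, 0, 0],
    [0, 0, 0],
    [0, 0, 0],
    [0, 0, 0],
    [0, 0, 0]
  ],
  "grip": [1, 1, 1, 1, 1, 1, 1, 1, 1, 1, 1, 1]
}}

```text
clock: 56.07
position: [592.9, -15.0, 84.6]
ee_rot: [-0.706, 0.709, -0.0, 0.0]
contact_force: [-0.2, 0.3, 1.1]
gripper_width: 85.5
```

Emit:
{"op": "play_rows", "data": {
  "travel": [
    [0, 0.03, 0],
    [0, 0.03, 0],
    [0, 0.03, 0],
    [0.02, 0.03, 0],
    [0.02, 0.03, 0],
    [0, 0, 0]
  ],
  "rotation": [
    [0, 0, 0],
    [0, 0, 0],
    [0, 0, 0],
    [0, 0, 0],
    [0, 0, 0],
    [0, 0, 0]
  ],
  "grip": [1, 1, 1, 1, 1, 1]
}}

```text
clock: 56.57
position: [435.7, -55.0, 83.6]
ee_rot: [-0.704, 0.71, 0.002, -0.002]
contact_force: [-0.3, -0.1, -0.7]
gripper_width: 85.6
```

```bash
python3 -c "
from h import *
for n,b in (('top',(165,290,190,290)),('scene',(210,390,130,370))):
    d=optics.get_image(n);print(n,tray(d,(592,293)));intray(d,(592,294),0)
    f=4.6 if n=='top' else 3.3
    cv2.imwrite('pics/%s11.png'%n,cv2.resize(d['image'][b[0]:b[1],b[2]:b[3]],None,fx=f,fy=f,interpolation=cv2.INTER_CUBIC))
"
```

```text
top [[array([587.1, 291.5]), array([253. , 367.5]), np.float64(87.9)], [array([586.5, 281.1]), array([209.4, 353. ]), np.float64(88.8)]]
stapler 473 off [-0.2  1. ] ext [166.  26.] ang 1.7 z50/95 [39.8 48.4]
cutter 297 off [-0.3  0.3] ext [152.  27.] ang 89.3 z50/95 [16.9 37.1]
handset 671 off [ 3.  -1.2] ext [153.  45.] ang 89.6 z50/95 [24.1 34. ]
near 127 off [-0.7  2. ] ext [ 15. 104.] ang 87.9 z50/95 [25.3 34.2]
far 131 off [-0.6  1. ] ext [ 10. 108.] ang 4.4 z50/95 [26.2 34.8]
scene [[array([608.9, 296.2]), array([187.8, 336.3]), np.float64(89.8)], [array([592.5, 292.8]), array([185. , 293.2]), np.float64(89.6)]]
stapler 801 off [-1.9  1. ] ext [168.  27.] ang 0.2 z50/95 [38.5 42.6]
cutter 635 off [6.2 0.8] ext [145.  27.] ang 90.0 z50/95 [15.7 51.4]
handset 1359 off [ 3.9 -1.5] ext [156.  46.] ang 89.7 z50/95 [22.9 44.9]
near 320 off [2.7 0.6] ext [ 24. 108.] ang 0.2 z50/95 [24.6 29.1]
far 303 off [3.3 1.3] ext [ 22. 109.] ang 87.7 z50/95 [24.4 29.4]
```

View pics/top11.png

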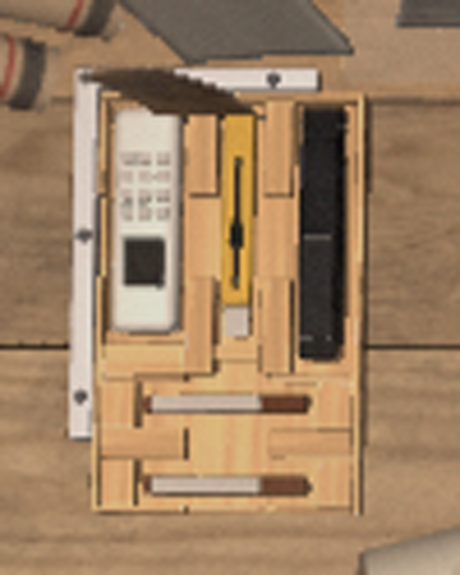

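View pics/scene11.png

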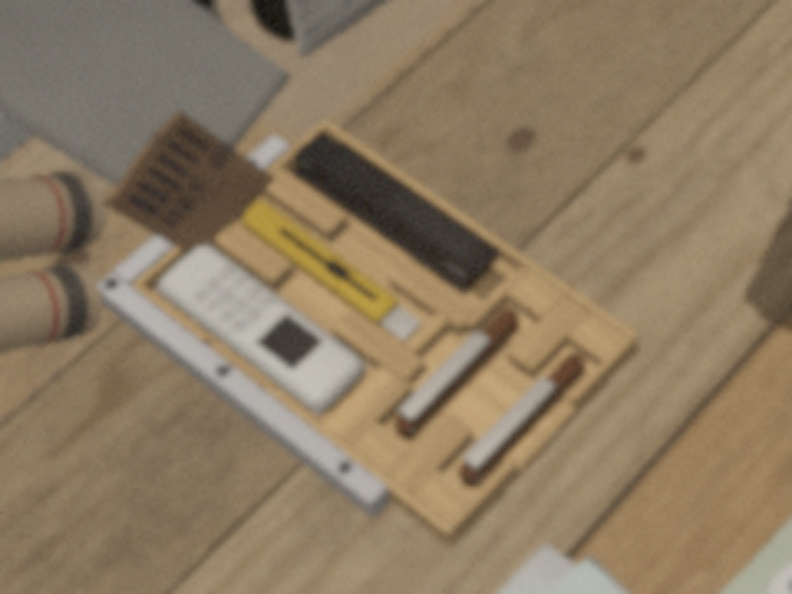

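```bash
python3 -c "
from bench import workorder
print(workorder.job_done())"
```

```text
the job is handed in; nothing more can be done
None
```

All five tools (stapler, handset, box cutter and both corkscrews) are in their own compartments, and the loaded tray is pushed home against both bars of the corner stop. I handed the job in at about 57 s; no verdict is reported.

**Tools in the tray:** In the last pictures each tool lies flat and released, within about 1 to 6 mm of its compartment centre. The largest offsets, 6.2 mm for the cutter and 3.9 mm for the handset, include stray points from the brown card described below.

**Tray at home:** The scene camera puts the tray centre at (592.5, 292.8) mm, against my estimate of (592, 295) for home, and square to about 0.4°. The top camera's automatic tray fit was no use (it took in the surroundings), but the top picture shows the tray seated. Pushing met the expected rise in force when the tray reached each bar, about 37 N at the far bar and 26 N at the left one.

**What disagreed or went wrong:**
- **Height reading:** The reported TCP height was about 25 mm too low. My first corkscrew grasp closed on empty air above it. I pressed the closed fingers onto bare desk, found the offset, and used it for every move after that.
- **Brown card at the far bar:** A card stands in the corner where the tray goes. The tray met no extra resistance passing it, and its depth readings did not change.
- **Bystanders:** I moved nothing near the ink carton, the label carton or the till roll. I did not measure their positions again at the end.

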